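Feel the gap of a checking fixture with a feeler blade

TASK

On the granite plate stands a small gap fixture whose mouth is closed by a sliding dust cap: pull the cap up by its tab as far as it goes and leave it up. Then pick up the flat feeler blade by its handle (not the like-handled gauge with the round pin) and slide it level and straight between the fixture's two plates until the sprung upper plate has ridden up on it and it drags snugly, lying on the lower plate with its tip about half-way along the plates. Finish while still holding the handle with the blade at that depth, and leave the other things on the plate where they are.

Things in the scene. Friction and masses are not known exactly. Their poses are not given: they have to be found in the camera images.
- slot (a point): Point on top of the fixture's fixed lower plate, on its centre line, half-way along the plates, 60 mm above the granite. +x is the direction of insertion (level, away from the mouth), y across, z up. Plates 50 mm wide (y). The upper plate's flat runs from x = -28 to +28 mm, resting 0.3 mm above the lower plate; a column at x = +36 mm is the stop.
- mouth (a point): Point at the mouth, 46 mm before slot (x = -46 mm), same height and axes. The lead-in: from here the upper plate's nose comes down at 20 deg, 6.5 mm high here and 0.3 mm 18 mm further in; the lower plate's front edge rises from 4 mm too low 2 mm in to full height 10 mm in. The fixture's arm and knob reach 70 mm up from 40 mm further in. The cap's guide rails: 7 mm before, 36 mm to either side, 22 mm up.
- shoe (a joint): Lift of the sprung upper plate in m: 0 resting, 0.008 at most. Its spring and weight press down with about 4.5 N at rest and 5.2 N when it rides on the blade (about 2.2 mm of lift). Pushing the blade in takes only some 2 to 8 N.
- cap (a joint): Lift of the dust cap in m, a plain aluminium plate 64 mm wide, 43 tall, 8 thick before the mouth, on a vertical slide: 0 fully down (mouth closed), 0.036 fully up at its end stop. A friction detent of about 4 N holds it wherever it is left. Fully up, its lower edge is 18 mm above the lower plate's top.
- cap_tab (a point): Middle of the cap's grip tab, an upright aluminium block 14 mm thick (along insertion), 22 mm wide across, standing 42 mm tall on the cap's top; moves with the cap, 107 mm above the granite when down. Its top is 20 mm above this point. Axes as slot's. Free space for fingers at its two sides (+y, -y) and in front (-x).
- feeler_grip (a point): Centre (half-way up) of the feeler's plain wooden handle, 75 mm long (x), 22 wide (y), 34 tall (z), lying on the granite, this point 17 mm up. A flat steel blade 100 mm long, 20 wide (y), 2.5 thick (z) sticks out of the middle of its +x end at this height. Loose, about 0.10 to 0.17 kg.
- feeler_tip (a point): Centre of the front edge of the feeler's blade, 137.5 mm from feeler_grip along its +x, same axes.
- plug_grip (a point): Bystander: centre of the same kind of handle on a plug gauge, with a round steel pin 8 mm thick and 76 mm long instead of a blade. The two gauges may have swapped places. Loose.
- ring_mid (a point): Bystander: centre of a steel setting ring, 64 mm outside, 32 mm inside, 18 mm tall, loose.
- vblock_mid (a point): Bystander: middle of a dark steel V-block, 60 x 50 x 41 mm, loose.
- cylsquare_center (a point): Bystander: middle of an upright steel cylinder, 52 mm across and 60 mm tall, loose.
- weight_mid (a point): Bystander: middle of a steel knobbed weight, 44 mm across and 58 mm tall, loose.

How it is judged:
On the way, in this order (a step that is already met when the one before it is completed fails the run):
1. the cap is pulled up (at least 30 of its 36 mm) (value of joint cap above 0.03 m), for 0.2 s.
2. the feeler is carried clear of the granite by the fingers (height (world z) of feeler_grip above 0.045 m and contact force between the fingers and feeler above 1 N), for 0.2 s.
At the end, for the whole second after the job is handed in: Cap up 30 mm or more; fingers hold the still feeler (over 2 N) clear of the granite; blade tip within 20 mm of half-way along, 15 mm of the centre line and 3.5 mm of the lower plate, straight and level within 0.12 rad; upper plate up over 1.2 mm and pressing on it over 1.5 N (value of joint cap above 0.03 m and value of joint shoe above 0.0012 m and contact force between feeler and shoe above 1.5 N and contact force between the fingers and feeler above 2 N and contact force between feeler and table below 0.1 N and x of feeler_tip in the frame of slot between -0.02 and 0.02 m and y of feeler_tip in the frame of slot between -0.015 and 0.015 m and z of feeler_tip in the frame of slot below 0.0035 m and angle between the x axis of feeler_tip and the x axis of slot, either way round below 0.12 rad and angle between feeler_tip's own z axis and vertical below 0.12 rad and height (world z) of feeler_grip above 0.045 m and linear speed of feeler below 0.01 m/s); the arm keeps its last pose, push and grip.
It fails at once if another thing on the plate is moved by more than 30 mm (distance of any of plug_grip, ring_mid, vblock_mid, cylsquare_center, weight_mid from where it was at the start of the episode above 0.03 m).
It also fails if it takes over 53 s, if anything falls off the work surface, if the arm or the gripper's body presses on something with over 40 N, if the wrist force passes 120 N, or if a joint passes its speed limit or range.

ROBOT

A 6-joint arm with a two-finger parallel gripper is mounted at the origin on the work surface. World frame = base frame: x ahead of the robot, y to its left, z up, the work surface at z = 0. Lengths are in m, angles in rad, forces in N, time in s.
With the tool pointing down it reaches from about 0.35 to 0.975 m from the base axis. Payload 4.9 kg.
Tool frame: the origin (TCP) lies on the centre line of the jaws, within the pads' length; the fingertips stand 17 mm ahead of it and the grasp point (between the pads) lies 2 mm behind it (arm.tcp_to_tips is the distance from the TCP to the fingertips, in m); z points along the fingers, x is the direction in which the jaws open and shut, and the axes are right-handed (so a half turn about z gives the same grasp; the last joint's range is limited). The gripper opens to 85 mm and grips with 20 to 120 N. Pads are 22 mm wide; open, the fingers measure 114 mm over their backs; the gripper's body (76 mm by 85 mm) begins 54 mm behind the grasp point. The pads swing forward as they close: fully open they stand 13 mm farther back than shut.
Start: joints at [-1.435, 0.053, 1.613, -0, 1.476, -0.119], TCP at [0.158, -0.605, 0.248] pointing down, gripper open.
Joint ranges: [-3.01, 3.01], [-1.01, 2.22], [0.06, 2.58], [-1.02, 4.17], [0.09, 2.62], [-3.14, 3.14]. Speed limits (rad/s): [2.57, 2.57, 3.14, 3.14, 3.14, 3.14].

INTERFACE

Orientations are given as [roll, pitch, yaw] about the fixed x, y, z axes, in that order (R = Rz(yaw) Ry(pitch) Rx(roll)).
In Python, from bench import arm, eyes gives the robot as it stands.
- The arm moves only by the shell command python3 -m pendant 'ROWS' [FORCE]. ROWS is a JSON object of lists of equal length, an entry for each row: "gripper": the gripper command: -1 is fully open, 1 is shut, values between are in proportion; "xyz": the shift along the world's x, y, z in mm, a list of three; "turn": the turn about the world's z in degrees. In form: {"gripper": [gripper, ...], "xyz": [[dx, dy, dz], ...], "turn": [turn, ...]}. A call has 1 to 20 rows; each row shifts and turns the pose as measured when the row begins; what a row does not reach is not made up. A row lasts 1/12 s, in which the tool goes at most 41.7 mm and 7.16 degrees, less where a joint would pass 70% of its speed; a pose out of reach is approached as far as the arm can. A call with a gripper value outside its range is refused whole. The fingers move at their own pace and stop on an object; FORCE is the grip in N (left out, the last holds). Time passes only in rows, so rows that do not move let the fingers close. It gives the time, the measured TCP pose, the force and the opening at its end, in the units of the state.
- arm.observe(): the state, without advancing time (a new reading comes with each control period).
- eyes.read_camera(name): name is "scene" or "top" or "wrist"; returns the picture (384x512x3 uint8, red, green, blue); there is no depth.
- eyes.camera_params(name): a dict with "K" (3x3 intrinsics, pixels), "D" ([k1, k2, p1, p2, k3] as OpenCV has them; the pictures are not rectified), "position" and "orientation" of the camera in the world. Camera axes: x right, y down, z forward; pixel columns grow to the right and rows downward; lengths in m; the calibration is good to about 2 mm. A picture is of the moment at which its call begins: read the wrist's pose just before it. camera_params takes no time and is no camera call; for the wrist camera it gives the pose at the moment of the call.
- arm.finish_job(): hands the job in, once; it reports no verdict.
The state is a dict: "time": time; "joint_positions": joint angles; "joint_velocities": joint speeds; "joint_efforts": joint torques, N m; "position": TCP position; "tcp_rot": TCP orientation; "force": force on the tool from outside, world axes, zero at the start; "torque": the same for the moment, N m; "width": opening from 0.0 (shut) to 1.0 (fully open).
Only numpy, scipy, OpenCV 4.12 (cv2) and the standard library are available. Lean on these libraries where they do the work, as an engineer would, in place of code of your own. Each camera call takes 0.05 s, during which the arm holds its last target.

## Working session

There is one attempt and no reset: what is moved stays moved. The work goes in short steps, Python scripts to look and compute and a shell command to move; the robot and the scene stay as the last step left them, time stands still between calls to the robot, and variables do not carry over. Pictures are saved under pics/ and viewed, and the job is handed in when it is done.

```bash
ls; mkdir -p pics; python3 - <<'E'
from bench import arm, eyes
import cv2
print(arm.observe())
for n in ("scene","top"):
    p=eyes.camera_params(n); print(n,p)
    cv2.imwrite(f"pics/{n}0.png",cv2.cvtColor(eyes.read_camera(n),cv2.COLOR_RGB2BGR))
E
```

```text
pics
{'time': 0.0, 'joint_positions': array([-1.43499034e+00,  5.33905381e-02,  1.61430078e+00,  1.31087430e-05,
        1.47599787e+00, -1.19058171e-01]), 'joint_velocities': array([ 0.00025554, -0.00076399, -0.00089979, -0.00154401,  0.00152838,
       -0.00031868]), 'joint_efforts': array([ 2.70475011e-04, -3.93687451e+01, -3.70170879e+01, -2.77263064e-05,
        7.11252593e-03,  7.60346410e-06]), 'position': array([ 0.15745936, -0.60423058,  0.24703805]), 'tcp_rot': array([-3.14133068e+00,  2.08014639e-03, -1.31593315e+00]), 'force': array([-0.07483192, -1.24717613, -0.65681602]), 'torque': array([-0.01999304, -0.03783902,  0.03095788]), 'width': 0.9992613311279683}
scene {'K': array([[377.54174189,   0.        , 253.73049338],
       [  0.        , 377.54174189, 189.88428207],
       [  0.        ,   0.        ,   1.        ]]), 'D': array([-0.1087509,  0.       ,  0.       ,  0.       ,  0.       ]), 'position': array([ 1.03240084, -0.84839638,  0.79765669]), 'orientation': array([-2.21003331,  0.00778724,  0.52802413])}
top {'K': array([[417.69810615,   0.        , 250.594311  ],
       [  0.        , 417.69810615, 193.33691268],
       [  0.        ,   0.        ,   1.        ]]), 'D': array([-0.02402553,  0.        ,  0.        ,  0.        ,  0.        ]), 'position': array([ 0.36094955, -0.0178927 ,  1.45543925]), 'orientation': array([-2.99813342,  0.00445705, -1.57682278])}
```

View pics/scene0.png

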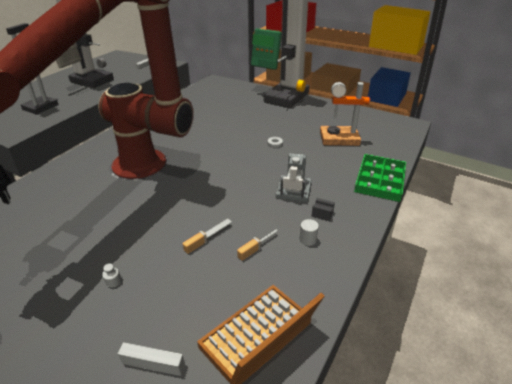

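View pics/top0.png

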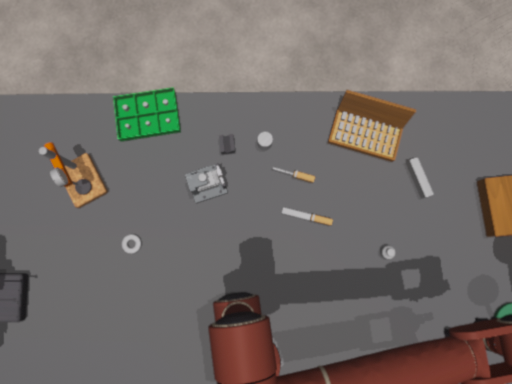

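```bash
cat > h.py <<'E'
import numpy as np, cv2
from scipy.spatial.transform import Rotation as R
from bench import arm, eyes
def ray(p,px):
    u=cv2.undistortPoints(np.array([[px]],float),p["K"],p["D"])[0,0]
    Rm=R.from_euler('xyz',p["orientation"]).as_matrix()
    return np.array(p["position"]),Rm@np.array([u[0],u[1],1.])
def onz(p,px,z):
    o,d=ray(p,px); return o+d*(z-o[2])/d[2]
def proj(p,X):
    Rm=R.from_euler('xyz',p["orientation"]).as_matrix()
    r=Rm.T
    return cv2.projectPoints(np.array(X,float).reshape(-1,3),cv2.Rodrigues(r)[0],-r@np.array(p["position"]),p["K"],p["D"])[0][:,0]
def crop(im,x,y,w,h,s,fn):
    c=cv2.resize(im[y:y+h,x:x+w],None,fx=s,fy=s,interpolation=cv2.INTER_CUBIC); cv2.imwrite(fn,c)
E
python3 - <<'E'
from h import *
t=cv2.imread("pics/top0.png"); s=cv2.imread("pics/scene0.png")
a=cv2.resize(t[120:240,170:345],None,fx=4.5,fy=4.5,interpolation=cv2.INTER_CUBIC); cv2.imwrite("pics/top0c.png",a)
crop(s,170,140,170,120,4.5,"pics/scene0c.png")
p=eyes.camera_params("top")
for n,z,c in (("feel",.017,(322,220)),("tip",.017,(283,211)),("fix",.06,(206,182)),("plug",.017,(305,177)),("ring",.018,(131,244)),("weight",.05,(388,252)),("cyl",.06,(265,139)),("vb",.04,(227,144))): print(n,onz(p,c,z))
E
```

```text
feel [ 0.47424698 -0.2583653   0.017     ]
tip [ 0.50631515 -0.12441379  0.017     ]
fix [0.60241401 0.1381136  0.06      ]
plug [ 0.62525302 -0.20343297  0.017     ]
ring [0.39581697 0.39845569 0.018     ]
weight [ 0.36313676 -0.47022595  0.05      ]
cyl [ 0.7511452  -0.06359762  0.06      ]
vb [0.73975075 0.06837752 0.04      ]
```

View pics/top0c.png

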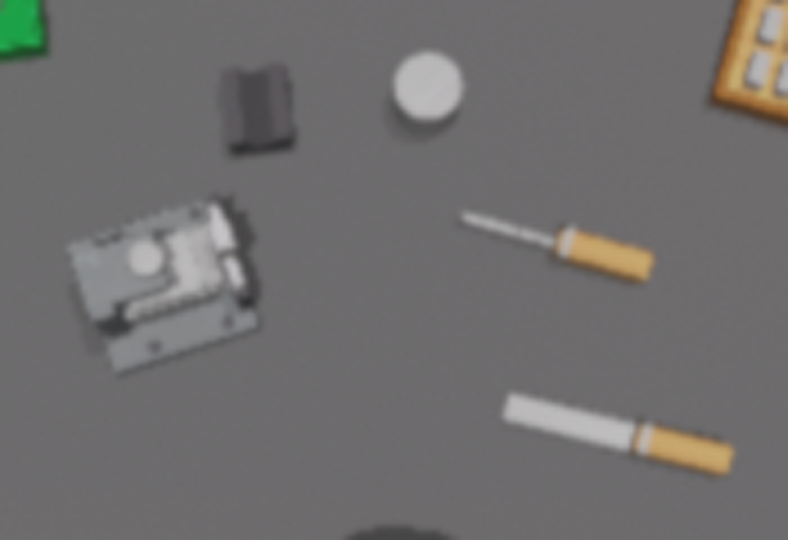

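View pics/scene0c.png

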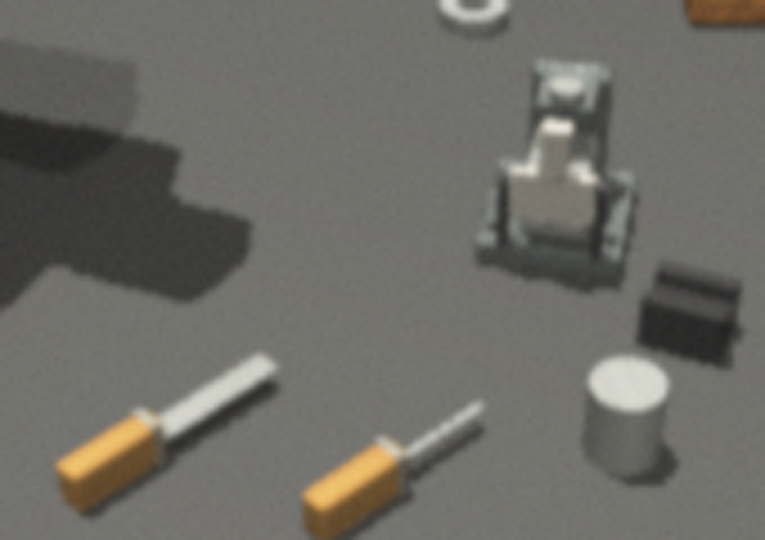

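```bash
python3 -m pendant '{"gripper":[-1,-1,-1,-1,-1,-1,-1,-1,-1,-1,-1,-1,-1,-1,-1,-1,-1,-1,-1,-1],"xyz":[[21,28,7],[21,28,7],[21,28,7],[21,28,7],[21,28,7],[21,28,7],[21,28,7],[21,28,7],[21,28,7],[21,28,7],[21,28,7],[21,28,7],[21,28,7],[21,28,7],[21,28,7],[21,28,7],[21,28,7],[21,28,7],[21,28,7],[21,28,7]],"turn":[5,5,5,5,5,5,5,5,5,5,5,5,5,5,5,5,5,5,0,0]}'
python3 - <<'E'
from h import *
print(eyes.camera_params("wrist"),arm.observe()["position"])
cv2.imwrite("pics/w1.png",cv2.cvtColor(eyes.read_camera("wrist"),cv2.COLOR_RGB2BGR))
E
```

```text
time: 1.77
position: [0.5831, -0.0138, 0.3784]
tcp_rot: [-3.137, 0.02, 0.324]
force: [0.5, -1.1, -0.3]
width: 1.001
{'K': array([[287.45654796,   0.        , 259.56437228],
       [  0.        , 287.45654796, 189.88840438],
       [  0.        ,   0.        ,   1.        ]]), 'D': array([-0.01617365,  0.        ,  0.        ,  0.        ,  0.        ]), 'position': array([0.56163136, 0.05484901, 0.50465745]), 'orientation': array([2.8572972 , 0.02052536, 0.32413074])} [ 0.58312667 -0.01382108  0.37840957]
```

View pics/w1.png

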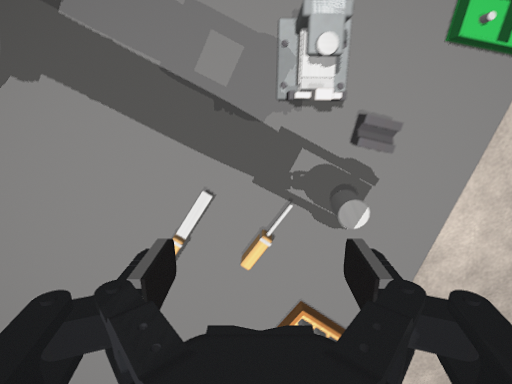

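```bash
python3 - <<'E'
from h import *
w=cv2.imread("pics/w1.png")
crop(w,255,0,130,110,6,"pics/w1c.png"); crop(w,110,170,200,120,4,"pics/w1d.png")
E
```

```text
(no output)
```

View pics/w1c.png

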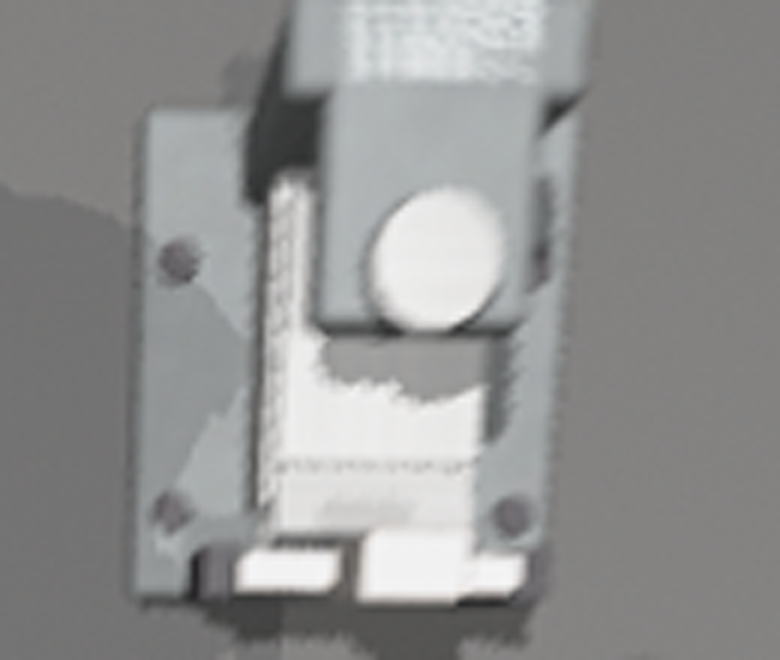

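View pics/w1d.png

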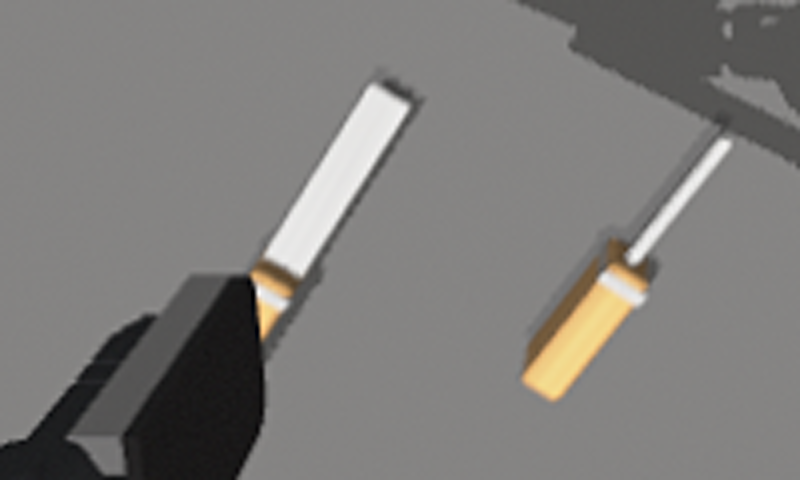

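```bash
python3 - <<'E'
from h import *
p=eyes.camera_params("wrist")
c=lambda x,y:(255+x/6-.4,0+y/6-.4)
def yaw(a,b,z):
    d=onz(p,b,z)-onz(p,a,z); return np.degrees(np.arctan2(d[1],d[0])),np.linalg.norm(d[:2])
print("base left",yaw(c(135,595),c(150,112),.012))
print("base front",yaw(c(135,598),c(545,598),.012))
print("cap top",yaw(c(237,550),c(525,555),.085))
print("shoe edge",yaw(c(275,465),c(470,463),.07))
print("arm front",yaw(c(318,325),c(520,325),.12), "arm left",yaw(c(318,325),c(330,95),.12))
print("tab c",onz(p,c(415,562),.127), onz(p,c(365,532),.127),onz(p,c(468,532),.127))
d=lambda x,y:(110+x/4-.4,170+y/4-.4)
f1=onz(p,d(391,92),.01825); f2=onz(p,d(285,270),.01825); print("feeler",f1,yaw(d(285,270),d(391,92),.01825))
E
```

```text
base left (np.float64(107.9223809952454), np.float64(0.11808766257095694))
base front (np.float64(18.94080527967718), np.float64(0.11173563529825752))
cap top (np.float64(17.99487803732652), np.float64(0.06647562899992875))
shoe edge (np.float64(19.46677586802762), np.float64(0.04595328493598046))
arm front (np.float64(18.89849259752492), np.float64(0.04132683152462724)) arm left (np.float64(108.10623291112384), np.float64(0.0421824335678505))
tab c [0.62846379 0.09840229 0.127     ] [0.61643196 0.10053286 0.127     ] [0.63658594 0.10745225 0.127     ]
feeler [ 0.51580911 -0.11219678  0.01825   ] (np.float64(76.96657658038356), np.float64(0.10237324983215758))
```

```bash
python3 -m pendant '{"gripper":[-1,-1,-1,-1,-1,-1,-1,-1],"xyz":[[7,15,-20],[7,15,-20],[7,15,-20],[7,15,-20],[7,15,-20],[7,15,-20],[2,10,-20],[1,10,-20]],"turn":[0,0,0,0,0,0,0,0]}'
python3 - <<'E'
from h import *
print(eyes.camera_params("wrist"),arm.observe()["position"])
cv2.imwrite("pics/w2.png",cv2.cvtColor(eyes.read_camera("wrist"),cv2.COLOR_RGB2BGR))
cv2.imwrite("pics/s2.png",cv2.cvtColor(eyes.read_camera("scene"),cv2.COLOR_RGB2BGR))
crop(cv2.imread("pics/s2.png"),230,80,140,150,4,"pics/s2c.png")
E
```

```text
time: 2.48
position: [0.6352, 0.1087, 0.2165]
tcp_rot: [-3.138, 0.008, 0.333]
force: [-1.3, 0.2, 0.3]
width: 1.001
{'K': array([[287.45654796,   0.        , 259.56437228],
       [  0.        , 287.45654796, 189.88840438],
       [  0.        ,   0.        ,   1.        ]]), 'D': array([-0.01617365,  0.        ,  0.        ,  0.        ,  0.        ]), 'position': array([0.61149478, 0.1768047 , 0.34271081]), 'orientation': array([2.85570563, 0.00828559, 0.3338199 ])} [0.63518554 0.10868181 0.21652066]
```

View pics/w2.png

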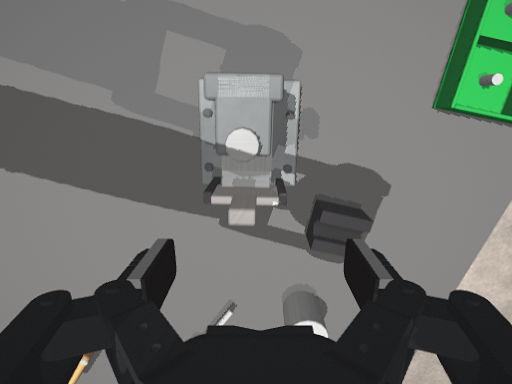

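View pics/s2c.png

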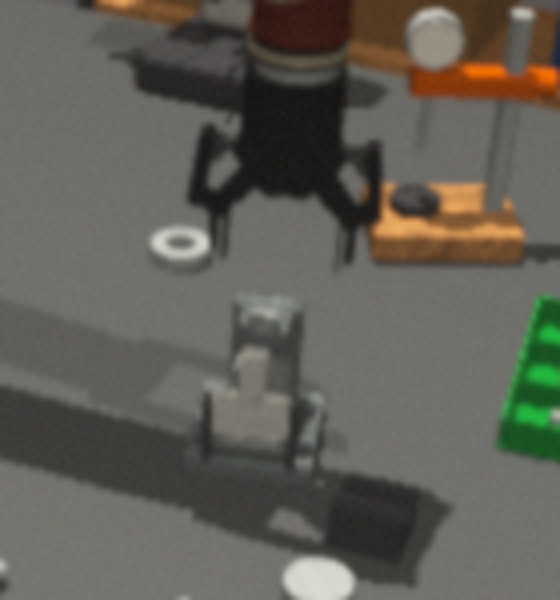

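```bash
python3 - <<'E'
from h import *
crop(cv2.imread("pics/w2.png"),190,60,125,180,4,"pics/w2c.png")
E
```

```text
(no output)
```

View pics/w2c.png

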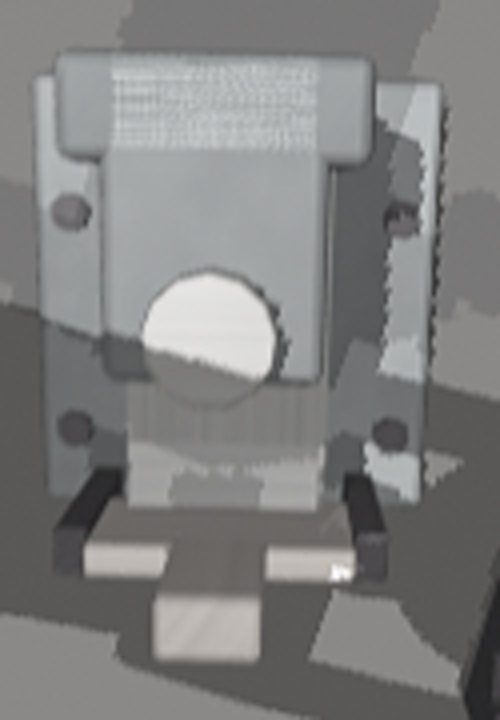

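```bash
python3 - <<'E'
from h import *
p=eyes.camera_params("wrist")
c=lambda x,y:(190+x/4-.4,60+y/4-.4)
def yaw(a,b,z):
    d=onz(p,b,z)-onz(p,a,z); return np.degrees(np.arctan2(d[1],d[0])),np.linalg.norm(d[:2])
tc=np.array([onz(p,c(*q),.127) for q in ((156,597),(261,600),(260,661),(154,658))])
print(tc, tc.mean(0), yaw(c(156,597),c(261,600),.127),yaw(c(154,658),c(260,661),.127))
print("cap",yaw(c(85,542),c(355,546),.085), (onz(p,c(85,542),.085)+onz(p,c(355,546),.085))/2)
print("arm",yaw(c(105,375),c(322,380),.11),yaw(c(105,375),c(103,160),.11),yaw(c(322,380),c(330,160),.11))
print("holes",yaw(c(70,212),c(402,218),.012),yaw(c(75,430),c(390,433),.012),yaw(c(75,430),c(70,212),.012),yaw(c(390,433),c(402,218),.012))
h=np.mean([onz(p,c(*q),.012) for q in ((70,212),(402,218),(75,430),(390,433))],0);print(h)
print("ridge",yaw(c(60,55),c(370,60),.13))
print(yaw(c(50,497),c(420,500),.012))
E
```

```text
[[0.60886568 0.095108   0.127     ]
 [0.62846127 0.10141319 0.127     ]
 [0.63246082 0.08914977 0.127     ]
 [0.61236391 0.08266227 0.127     ]] [0.62053792 0.09208331 0.127     ] (np.float64(17.83639060752759), np.float64(0.02058500924916403)) (np.float64(17.890625537115216), np.float64(0.021118079889446736))
cap (np.float64(18.628230511961117), np.float64(0.06254055524056748)) [0.61870311 0.09621096 0.085     ]
arm (np.float64(18.027518451213453), np.float64(0.04348252522642923)) (np.float64(107.36577293155244), np.float64(0.04122281533348335)) (np.float64(107.71481780314257), np.float64(0.04207552266365389))
holes (np.float64(18.213199280976884), np.float64(0.09144078629741245)) (np.float64(18.85209709640915), np.float64(0.09132553229642495)) (np.float64(107.7035458243156), np.float64(0.06124021933349035)) (np.float64(107.5798790271953), np.float64(0.06022313751270265))
[0.60469506 0.13546038 0.012     ]
ridge (np.float64(18.209113548995894), np.float64(0.0526908572985111))
(np.float64(18.990826350883086), np.float64(0.10907673245254118))
```

```bash
cat >> h.py <<'E'
import pickle
def shot(name,fn):
    p=eyes.camera_params(name); im=cv2.cvtColor(eyes.read_camera(name),cv2.COLOR_RGB2BGR)
    cv2.imwrite(f"pics/{fn}.png",im); pickle.dump(p,open(f"pics/{fn}.pkl","wb")); return p,im
def yaw(p,a,b,z):
    d=onz(p,b,z)-onz(p,a,z); return np.degrees(np.arctan2(d[1],d[0])),np.linalg.norm(d[:2])
E
python3 - <<'E'
from h import *
print(arm.observe()["position"],np.abs(arm.observe()["joint_velocities"]).max())
p,im=shot("wrist","w3"); print(p["position"],p["orientation"])
crop(im,190,60,125,180,4,"pics/w3c.png")
E
```

```text
[0.63243028 0.1089958  0.21231543] 0.05231586662418358
[0.60976635 0.17714288 0.33867111] [2.85854676 0.01688795 0.33531496]
```

View pics/w3c.png

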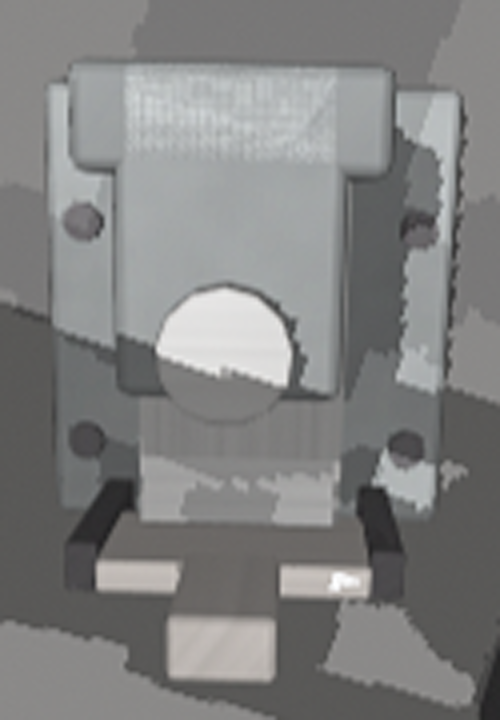

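```bash
cat > m.py <<'E'
from h import *
p=pickle.load(open("pics/w3.pkl","rb"))
c=lambda x,y:(190+x/4-.4,60+y/4-.4)
tc=np.array([onz(p,c(*q),.127) for q in ((168,619),(276,621),(275,682),(167,680))])
print(tc.mean(0), yaw(p,c(168,619),c(276,621),.127))
print("cap",yaw(p,c(97,560),c(372,567),.085), (onz(p,c(97,560),.085)+onz(p,c(372,567),.085))/2)
print("holes",yaw(p,c(83,222),c(420,228),.012),yaw(p,c(87,440),c(406,447),.012),yaw(p,c(87,440),c(83,222),.012),yaw(p,c(406,447),c(420,228),.012))
print(np.mean([onz(p,c(*q),.012) for q in ((83,222),(420,228),(87,440),(406,447))],0))
print(arm.observe()["position"],arm.observe()["tcp_rot"])
E
python3 m.py
python3 - <<'E'
from h import *
p=eyes.camera_params("top")
f=lambda x,y:(170+x/4.5-.4,120+y/4.5-.4)
# check with top cam: knob / base edge / tab
for q,z in (((215,205),.127),((222,225),.127),((228,250),.127),((233,270),.127)): print(onz(p,f(*q),z))
E
```

```text
[0.62453919 0.08865617 0.127     ] (np.float64(18.46205806521031), np.float64(0.021283185786341786))
cap (np.float64(18.001173270199022), np.float64(0.06399260754358144)) [0.62339215 0.09283445 0.085     ]
holes (np.float64(18.240446037391916), np.float64(0.09299198908337555)) (np.float64(18.136728380724737), np.float64(0.09272462995548282)) (np.float64(107.60383046063073), np.float64(0.06151683509436735)) (np.float64(107.35711398106584), np.float64(0.06168822028839061))
[0.60963563 0.13389627 0.012     ]
[0.63367465 0.10817749 0.21526489] [-3.13700695  0.01253665  0.33417533]
[0.64605345 0.09416997 0.127     ]
[0.631312   0.08904176 0.127     ]
[0.61296636 0.08463383 0.127     ]
[0.59834171 0.08097708 0.127     ]
```

```bash
python3 -m pendant '{"gripper":[-1,-1,-1,-1,-1],"xyz":[[-5,-10,-10],[-4,-10,-10],[0,0,0],[0,0,0],[0,0,0]],"turn":[-0.9,0,0,0,0]}'
python3 - <<'E'
from h import *
print(arm.observe()["position"],np.abs(arm.observe()["joint_velocities"]).max())
p,im=shot("wrist","w4"); print(p["position"],p["orientation"])
crop(im,190,60,125,180,4,"pics/w4c.png")
E
```

```text
time: 3.05
position: [0.6272, 0.0844, 0.2022]
tcp_rot: [-3.141, 0.003, 0.316]
force: [-0.3, -0.4, -0.6]
width: 1.001
[0.62723902 0.08444788 0.20219747] 0.016041187243912236
[0.60403498 0.15312873 0.32818201] [2.85303409 0.0035194  0.31666799]
```

View pics/w4c.png

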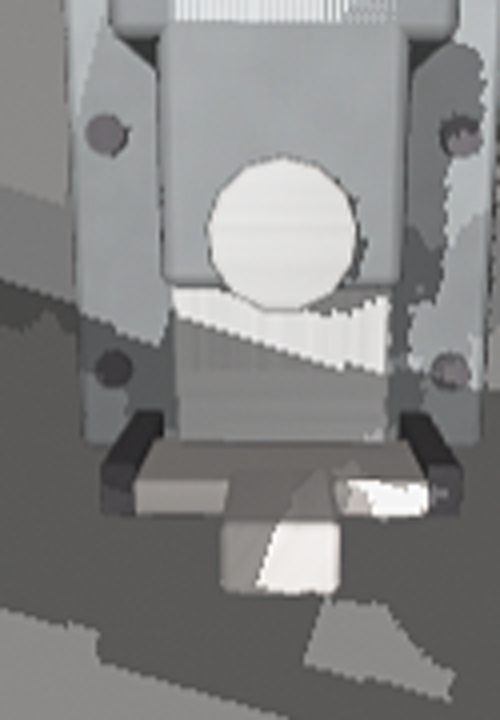

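View pics/w4.png

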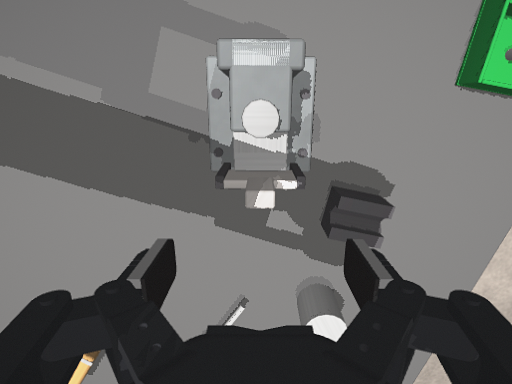

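```bash
python3 - <<'E'
from h import *
p=pickle.load(open("pics/w4.pkl","rb"))
c=lambda x,y:(190+x/4-.4,60+y/4-.4)
tc=np.array([onz(p,c(*q),.127) for q in ((223,523),(339,523),(339,593),(221,593))])
print(tc.mean(0), yaw(p,c(223,523),c(339,523),.127))
print("cap",yaw(p,c(136,481),c(430,481),.085), (onz(p,c(136,481),.085)+onz(p,c(430,481),.085))/2)
hs=((107,135),(460,135),(113,370),(450,370))
print("holes",yaw(p,c(*hs[0]),c(*hs[1]),.012),yaw(p,c(*hs[2]),c(*hs[3]),.012),yaw(p,c(*hs[2]),c(*hs[0]),.012),yaw(p,c(*hs[3]),c(*hs[1]),.012))
print(np.mean([onz(p,c(*q),.012) for q in hs],0))
o=arm.observe();print(o["position"],o["tcp_rot"])
E
```

```text
[0.62429383 0.08940389 0.127     ] (np.float64(18.203945936341956), np.float64(0.021182636477542482))
cap (np.float64(18.196193596911947), np.float64(0.06421326619502947)) [0.62349039 0.09316733 0.085     ]
holes (np.float64(18.13834474216794), np.float64(0.09226113414544915)) (np.float64(18.176169768678232), np.float64(0.09309175187539914)) (np.float64(107.29544266826962), np.float64(0.06176254220218275)) (np.float64(108.06592055910868), np.float64(0.06169445161340346))
[0.60967666 0.13452102 0.012     ]
[0.62756356 0.08454539 0.20269845] [-3.14109082e+00  2.06048014e-03  3.16329889e-01]
```

```bash
python3 -m pendant '{"gripper":[-1,-1,-1,-1,-1,-1],"xyz":[[-3,5,-20],[0,0,-20],[0,0,-25],[0,0,-23],[0,0,0],[0,0,0]],"turn":[0,0,0,0,0,0]}'
```

```text
time: 3.6
position: [0.6302, 0.0902, 0.1222]
tcp_rot: [3.138, -0.015, 0.317]
force: [0.3, 0.4, 0.5]
width: 1.001
```

```bash
python3 -m pendant '{"gripper":[-1,-1,-1,-1],"xyz":[[-5,-1,-9],[0,0,0],[0,0,0],[0,0,0]],"turn":[0,0,0,0]}'
python3 - <<'E'
from h import *
p,im=shot("wrist","w5")
p,im=shot("scene","s5"); crop(im,230,80,140,150,4,"pics/s5c.png")
E
```

```text
time: 3.93
position: [0.6275, 0.0893, 0.118]
tcp_rot: [3.136, -0.022, 0.317]
force: [0.3, -0.8, 0.7]
width: 1.001
```

View pics/w5.png

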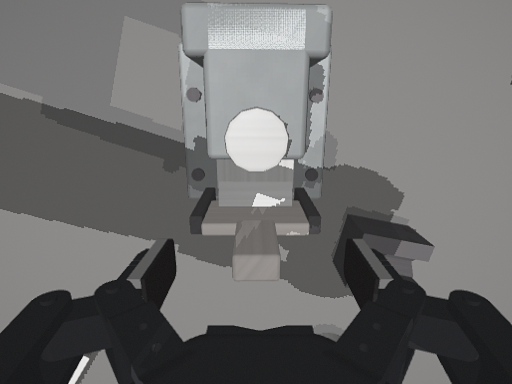

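View pics/s5c.png

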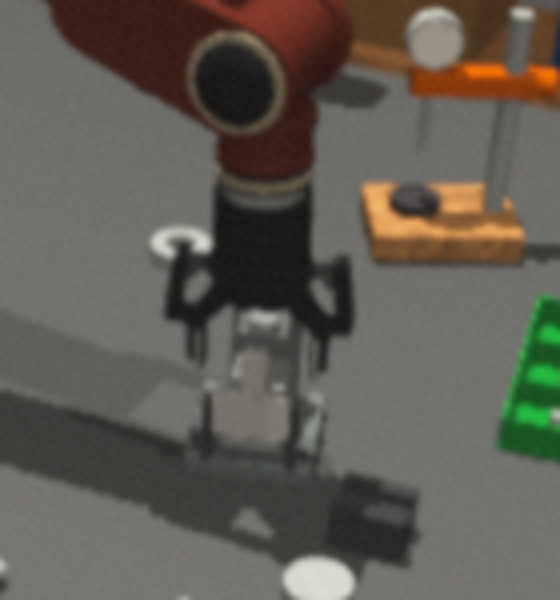

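```bash
python3 -m pendant '{"gripper":[-1,-0.4,0,0.3,0.5,0.6,0.7,0.8,0.8],"xyz":[[-2,0,-6],[0,0,0],[0,0,0],[0,0,0],[0,0,0],[0,0,0],[0,0,0],[0,0,0],[0,0,0]],"turn":[0,0,0,0,0,0,0,0,0]}' 50
```

```text
time: 4.78
position: [0.6255, 0.0891, 0.113]
tcp_rot: [3.135, -0.021, 0.317]
force: [0.5, -0.1, 0.1]
width: 0.249
```

```bash
python3 -m pendant '{"gripper":[0.9,0.9,0.9,0.9,0.9,0.9,0.9,0.9],"xyz":[[0,0,5],[0,0,5],[0,0,5],[0,0,5],[0,0,5],[0,0,5],[0,0,4],[0,0,0]],"turn":[0,0,0,0,0,0,0,0]}'
```

```text
time: 5.45
position: [0.6254, 0.0891, 0.1461]
tcp_rot: [3.135, -0.021, 0.317]
force: [5.0, 0.5, -6.8]
width: 0.246
```

```bash
python3 -m pendant '{"gripper":[0.9,0.9,0.9,0.9],"xyz":[[0,0,3],[0,0,3],[0,0,3],[0,0,0]],"turn":[0,0,0,0]}'
python3 - <<'E'
from h import *
p,im=shot("scene","s6"); crop(im,230,80,140,150,4,"pics/s6c.png")
E
```

```text
time: 5.78
position: [0.6254, 0.0891, 0.1461]
tcp_rot: [3.135, -0.023, 0.316]
force: [1.1, 0.5, 4.3]
width: 0.248
```

View pics/s6c.png

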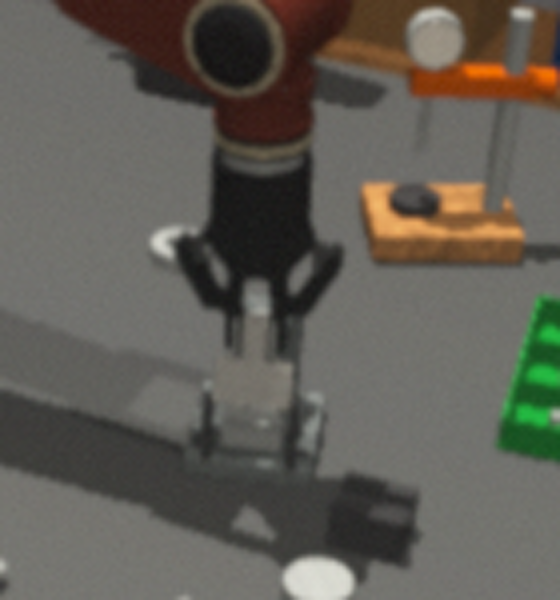

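```bash
python3 -m pendant '{"gripper":[0.9,0.9,0.9],"xyz":[[0,0,6],[0,0,8],[0,0,10]],"turn":[0,0,0]}' 80
python3 -c "from bench import arm;print(arm.observe()['force'],arm.observe()['position'])"
```

```text
time: 6.08
position: [0.6246, 0.089, 0.1467]
tcp_rot: [3.136, -0.027, 0.315]
force: [35.0, 3.1, -54.7]
width: 0.241
[ 35.04953993   3.10500759 -54.7378051 ] [0.62464571 0.08899887 0.14666026]
```

```bash
python3 -m pendant '{"gripper":[0.9,0.9,0.4,0,-0.4,-0.8,-1,-1],"xyz":[[0,0,-1],[0,0,0],[0,0,0],[0,0,0],[0,0,0],[0,0,0],[0,0,0],[0,0,0]],"turn":[0,0,0,0,0,0,0,0]}' 50
python3 - <<'E'
from h import *
p,im=shot("scene","s7"); crop(im,230,80,140,150,4,"pics/s7c.png")
p,im=shot("wrist","w7")
E
```

```text
time: 6.75
position: [0.6262, 0.0893, 0.1471]
tcp_rot: [3.136, -0.031, 0.315]
force: [-0.2, -0.2, 0.4]
width: 0.983
```

View pics/s7c.png

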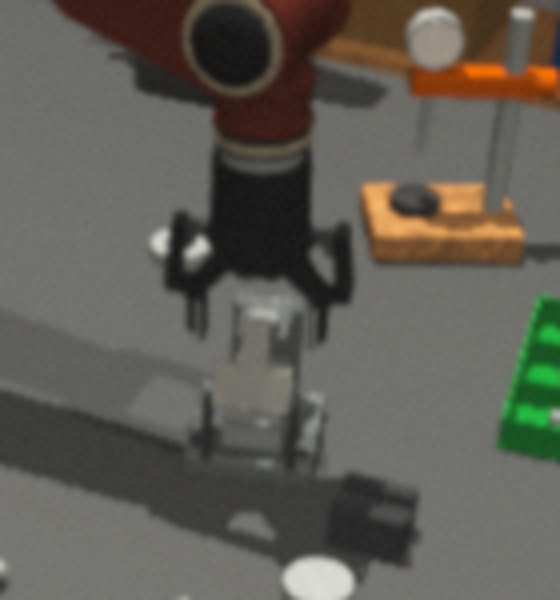

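View pics/w7.png

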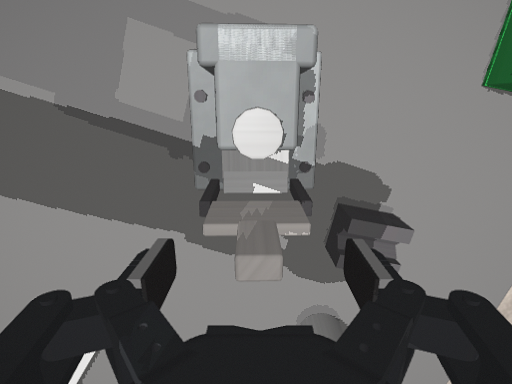

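```bash
python3 - <<'E'
from h import *
for fn in ("w5","w7"):
    im=cv2.imread(f"pics/{fn}.png"); crop(im,185,170,150,120,5,f"pics/{fn}c.png")
    p=pickle.load(open(f"pics/{fn}.pkl","rb")); print(p["position"],p["orientation"])
ps=eyes.camera_params("scene")
for z in (.127,.157,.163): print(z,(proj(ps,[.6243,.0894,z])-[230,80])*4)
for z in (.042,.072,.078): print(z,(proj(ps,[.6243,.0894,z])-[230,80])*4)
E
```

```text
[0.60106227 0.15783724 0.24343858] [ 2.84640538 -0.02093406  0.31748054]
[0.59889635 0.15748898 0.27262351] [ 2.84642171 -0.03031853  0.31551115]
0.127 [[250.33015708 354.53762748]]
0.157 [[252.30699099 322.97086807]]
0.163 [[252.70744851 316.54793028]]
0.042 [[244.95503   439.2324112]]
0.072 [[246.81457481 410.11593606]]
0.078 [[247.19135492 404.19294055]]
```

View pics/w5c.png

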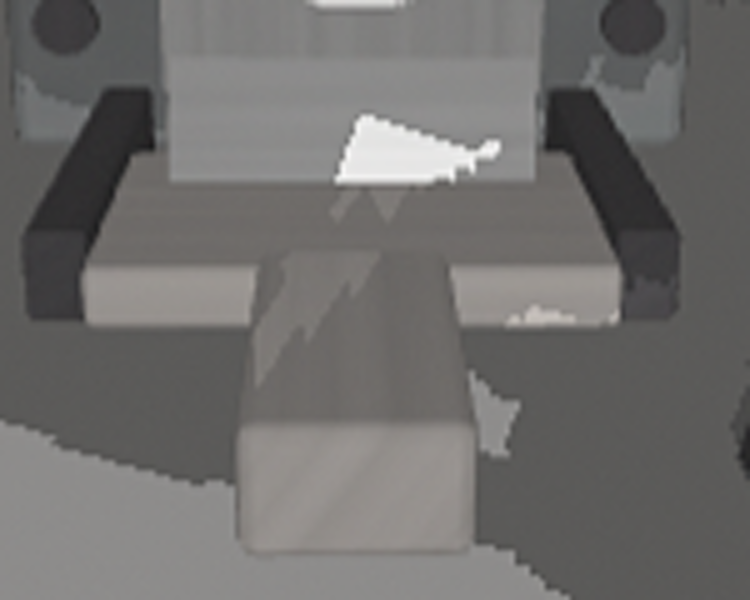

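View pics/w7c.png

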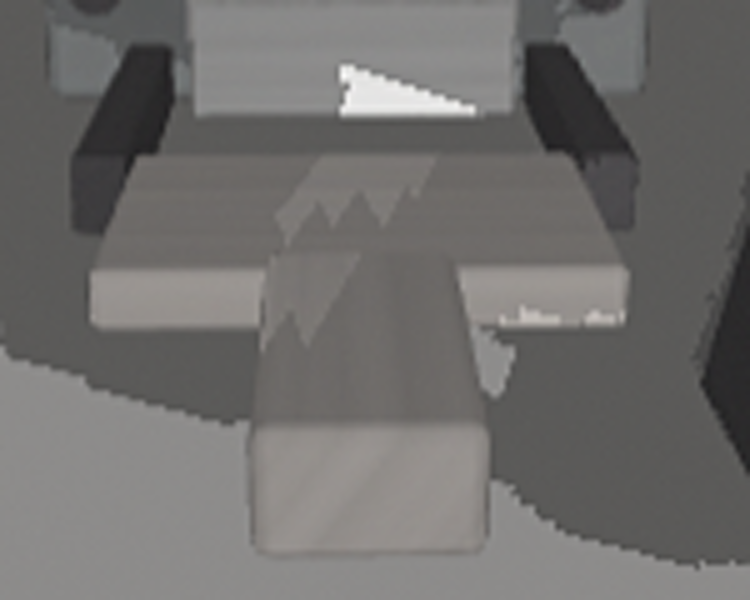

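```bash
python3 - <<'E'
from h import *
a=cv2.imread("pics/s2.png");b=cv2.imread("pics/s7.png")
f=lambda i:cv2.resize(i[145:205,275:315],None,fx=9,fy=9,interpolation=cv2.INTER_CUBIC)
cv2.imwrite("pics/cmp.png",np.hstack([f(a),f(b)]))
E
```

```text
(no output)
```

View pics/cmp.png

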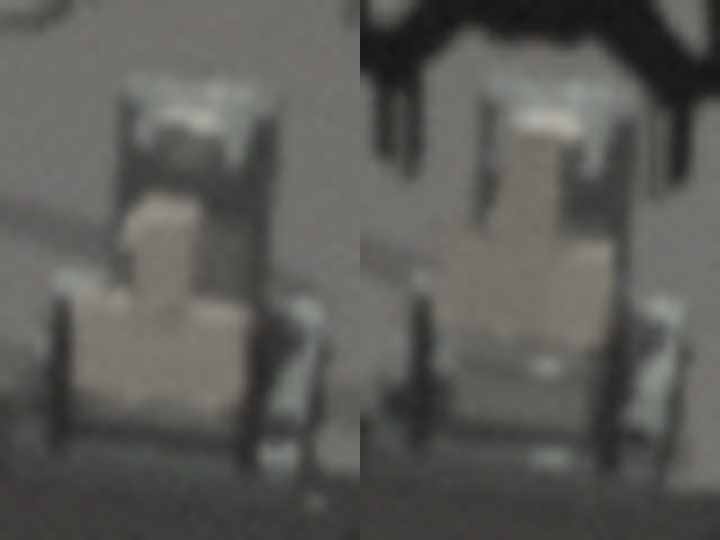

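```bash
python3 - <<'E'
from h import *
a=cv2.imread("pics/s2.png").astype(np.float32);b=cv2.imread("pics/s7.png").astype(np.float32)
# vertical profiles through cap left part and right part: brownness r-b
for im in (a,b):
    for (x0,x1) in ((285,288),(297,301),(291,295)):
        q=(im[150:200,x0:x1,2]-im[150:200,x0:x1,0]).mean(1)
        print(x0,np.round(q[5:48]).astype(int))
E
```

```text
285 [ 4  5  5  4  4  4  3  2  4  4  3  3  3  3  4  2  3  2  3  4  3  4 10 13
 14 12 13 12 13 12 11 12 11  9  7  4  3  1  1  1  0  1  0]
297 [ 0  1  3  5  4  4  3  2  1  2  2  2  2  2  3  4  4  5  4  5  4  5  6  8
 12 14 13 13 13 12 11 12 11 12 11  8  4  3  1  1  1  1  0]
291 [ 2  2  4  4  4  2  3  2  1  2  2  6 12 13 13 12 13 12 12 11 10 11 12 12
 12 11 12 12 13 12 11 12 12 10  8  5  4  2  1  1  0  1  0]
285 [ 5  4  4  5  4  4  4  3  4  4  4  3  4  4  7  9 12 13 12 12 12 11 11 11
 12 11  8  5  4  3  4  3  4  4  4  5  3  1  0  1  1  1  1]
297 [ 1  1  3  6  7  6  5  4  4  2  2  3  1  2  2  5  9 12 13 12 13 11 12 12
 12 12 12 12  8  6  6  5  4  4  3  4  4  3  0  1  1  1  1]
291 [ 0  2  4  5  8 10 10 11 11 11 12 12 11 11 11 11 10 11 12 12 11 11 10 12
 10 10 11  9  5  5  5  5  4  4  4  5  4  1  0  1  2  1  1]
```

```bash
python3 - <<'E'
from h import *
for n in ("s2","s5","s6","s7"):
    im=cv2.imread(f"pics/{n}.png").astype(np.float32)
    for (x0,x1) in ((285,288),(297,301),(291,295)):
        q=(im[150:200,x0:x1,2]-im[150:200,x0:x1,0]).mean(1)
        # top crossing of 8 upward, bottom crossing 8 downward
        i=np.where((q[:-1]<8)&(q[1:]>=8))[0]; j=np.where((q[:-1]>=8)&(q[1:]<8))[0]
        print(n,x0,[round(150+k+(8-q[k])/(q[k+1]-q[k]),2) for k in i],[round(150+k+(8-q[k])/(q[k+1]-q[k]),2) for k in j])
p,im=shot("scene","s8")
E
```

```text
s2 285 [np.float64(176.67)] [np.float64(188.43)]
s2 297 [np.float64(177.82)] [np.float64(190.07)]
s2 291 [np.float64(166.3)] [np.float64(189.0)]
s5 285 [np.float64(177.18)] [np.float64(188.12)]
s5 297 [np.float64(177.64)] [np.float64(190.08)]
s5 291 [np.float64(166.82)] [np.float64(188.89)]
s6 285 [np.float64(168.64)] [np.float64(180.0)]
s6 297 [np.float64(169.81)] [np.float64(182.2)]
s6 291 [np.float64(158.4)] [np.float64(180.83)]
s7 285 [np.float64(169.6)] [np.float64(181.1)]
s7 297 [np.float64(170.81)] [np.float64(183.09)]
s7 291 [np.float64(158.86)] [np.float64(182.2)]
```

```bash
python3 -m pendant '{"gripper":[-1,-1,-0.4,0,0.3,0.5,0.7,0.8,0.8],"xyz":[[-2,0,-5],[0,0,0],[0,0,0],[0,0,0],[0,0,0],[0,0,0],[0,0,0],[0,0,0],[0,0,0]],"turn":[0,0,0,0,0,0,0,0,0]}' 50
python3 -m pendant '{"gripper":[0.9,0.9,0.9],"xyz":[[0,0,4],[0,0,3],[0,0,0]],"turn":[0,0,0]}'
python3 -m pendant '{"gripper":[0.9,0.9],"xyz":[[0,0,3],[0,0,0]],"turn":[0,0]}'
python3 - <<'E'
from h import *
p,im=shot("scene","s9")
im=im.astype(np.float32)
for (x0,x1) in ((285,288),(297,301),(291,295)):
        q=(im[150:200,x0:x1,2]-im[150:200,x0:x1,0]).mean(1)
        j=np.where((q[:-1]>=8)&(q[1:]<8))[0]
        print(x0,[round(150+k+(8-q[k])/(q[k+1]-q[k]),2) for k in j])
E
```

```text
time: 7.65
position: [0.625, 0.0899, 0.1411]
tcp_rot: [3.136, -0.033, 0.315]
force: [3.0, 0.7, -1.1]
width: 0.257
time: 7.9
position: [0.625, 0.0899, 0.1446]
tcp_rot: [3.136, -0.031, 0.315]
force: [2.5, 1.4, 2.9]
width: 0.253
time: 8.07
position: [0.625, 0.0899, 0.1444]
tcp_rot: [3.136, -0.03, 0.315]
force: [4.0, 1.8, 4.6]
width: 0.247
285 [np.float64(180.42)]
297 [np.float64(182.17)]
291 [np.float64(181.3)]
```

```bash
python3 -m pendant '{"gripper":[0.9,0.9,-1,-1,-1,-1,-1],"xyz":[[0,0,4],[0,0,4],[0,0,4],[0,0,4],[0,0,4],[0,0,0],[0,0,0]],"turn":[0,0,0,0,0,0,0]}'
cat > cap.py <<'E'
from h import *
import sys
p,im=shot("scene",sys.argv[1])
im=im.astype(np.float32)
for (x0,x1) in ((285,288),(297,301),(291,295)):
        q=(im[150:200,x0:x1,2]-im[150:200,x0:x1,0]).mean(1)
        j=np.where((q[:-1]>=8)&(q[1:]<8))[0]
        print(x0,[round(150+k+(8-q[k])/(q[k+1]-q[k]),2) for k in j])
E
python3 cap.py s10
```

```text
time: 8.7
position: [0.6241, 0.0898, 0.1555]
tcp_rot: [3.137, -0.027, 0.315]
force: [-0.1, -0.0, 0.2]
width: 0.939
285 [np.float64(179.75)]
297 [np.float64(182.0)]
291 [np.float64(181.22)]
```

```bash
python3 -m pendant '{"gripper":[-1,-1,-1,-1,-1,-1,-1,-1,-1,-1,-1,-1,-1,-1,-1,-1,-1,-1,-1,-1],"xyz":[[0,0,35],[0,0,35],[-5,-13,25],[-12,-31,5],[-12,-31,0],[-12,-31,0],[-12,-31,0],[-12,-31,0],[-12,-31,0],[-12,-31,0],[-12,-31,0],[-12,-31,0],[-12,-31,0],[-12,-31,0],[-12,-31,0],[-12,-31,0],[-6,-15,0],[0,0,0],[0,0,0],[0,0,0]],"turn":[0,0,0,-4,-4,-4,-4,-4,-4,-4,-3,0,0,0,0,0,0,0,0,0]}'
python3 cap.py s11
python3 - <<'E'
from h import *
p,im=shot("wrist","w11"); o=arm.observe(); print(o["position"],o["tcp_rot"],np.abs(o["joint_velocities"]).max())
E
```

```text
time: 10.42
position: [0.4454, -0.3591, 0.2729]
tcp_rot: [3.131, -0.048, -0.25]
force: [0.1, 1.0, 0.5]
width: 0.999
285 [np.float64(180.22)]
297 [np.float64(182.14)]
291 [np.float64(181.0)]
[ 0.44579378 -0.3584672   0.27281863] [ 3.13065161 -0.04846447 -0.24868272] 0.0070287726839629895
```

View pics/w11.png

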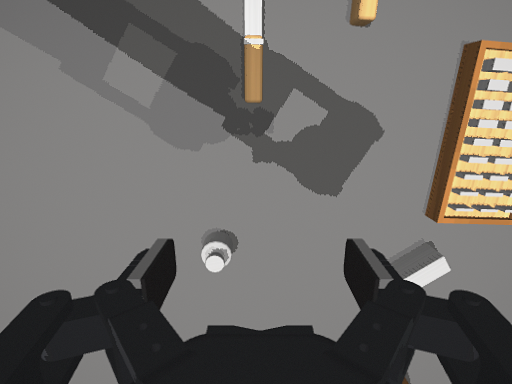

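```bash
python3 - <<'E'
from h import *
crop(cv2.imread("pics/w11.png"),215,0,80,120,5,"pics/w11c.png")
E
```

```text
(no output)
```

View pics/w11c.png

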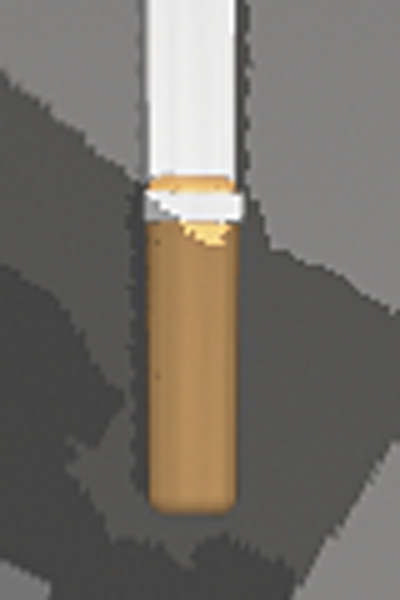

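```bash
python3 - <<'E'
from h import *
p=pickle.load(open("pics/w11.pkl","rb"))
c=lambda x,y:(215+x/5-.4,y/5-.4)
print("blade L",yaw(p,c(147,170),c(147,5),.018),"R",yaw(p,c(233,170),c(237,5),.018))
print("handle L",yaw(p,c(149,500),c(146,225),.034),"R",yaw(p,c(236,500),c(240,225),.034))
e=onz(p,c(192,512),.034); f=onz(p,c(192,178),.034); print("ends",e,f,np.linalg.norm(e-f),(e+f)/2)
print(yaw(p,c(192,512),c(192,178),.034))
b=onz(p,c(190,170),.018); print("blade mid",b)
E
```

```text
blade L (np.float64(74.87971214599631), np.float64(0.034490478740590615)) R (np.float64(74.28684007534633), np.float64(0.034590978781006046))
handle L (np.float64(75.53171933274419), np.float64(0.06050991813504402)) R (np.float64(74.98796777003655), np.float64(0.06068530232532065))
ends [ 0.46596608 -0.2895287   0.034     ] [ 0.48445245 -0.21874144  0.034     ] 0.07316134527548965 [ 0.47520927 -0.25413507  0.034     ]
(np.float64(75.36387201602984), np.float64(0.07316134527548965))
blade mid [ 0.48563134 -0.214007    0.018     ]
```

```bash
python3 -m pendant '{"gripper":[-1,-1,-1,-1,-1,-1,-1,-1],"xyz":[[6,21,-25],[6,21,-25],[6,21,-25],[6,21,-25],[6,20,-25],[0,0,-25],[0,0,0],[0,0,0]],"turn":[-0.4,0,0,0,0,0,0,0]}'
```

```text
time: 11.18
position: [0.4803, -0.2416, 0.122]
tcp_rot: [3.127, -0.057, -0.243]
force: [1.1, 0.4, 0.5]
width: 1.002
```

```bash
python3 -m pendant '{"gripper":[-1,-1,-1,-1,-1,-1,-1,-1],"xyz":[[-5,-12,-10],[0,0,-15],[0,0,-15],[0,0,-15],[0,0,-10],[0,0,-5],[0,0,0],[0,0,0]],"turn":[-0.8,0,0,0,0,0,0,0]}'
python3 - <<'E'
from h import *
p,im=shot("scene","s12");crop(im,150,160,170,120,4.5,"pics/s12c.png")
p,im=shot("wrist","w12")
E
```

```text
time: 11.85
position: [0.4809, -0.263, 0.0613]
tcp_rot: [3.118, -0.076, -0.26]
force: [-0.6, -1.0, 0.4]
width: 0.998
```

View pics/s12c.png

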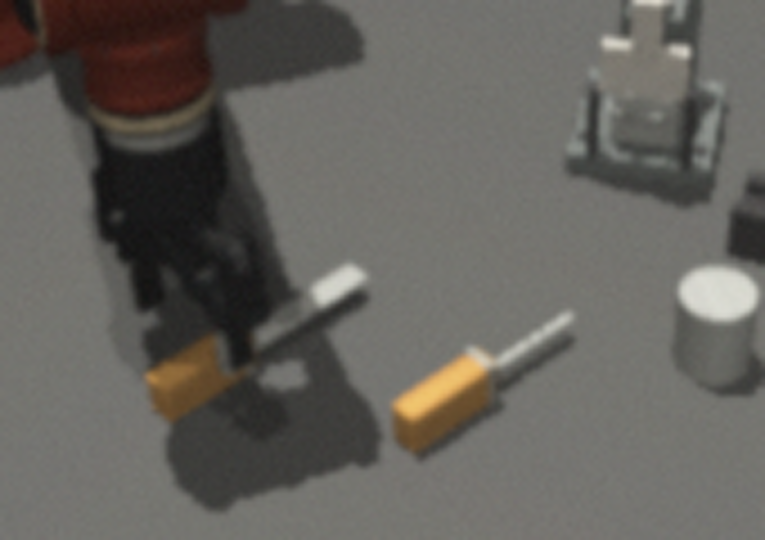

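View pics/w12.png

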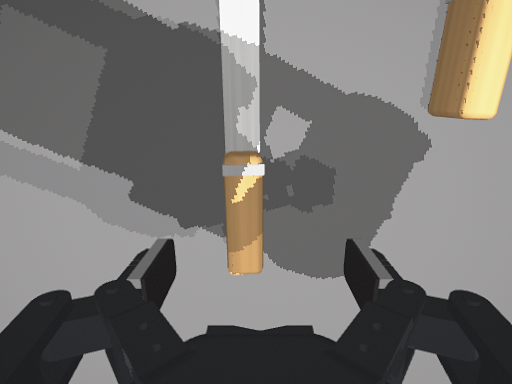

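```bash
for k in 1; do python3 -m pendant '{"gripper":[-1,-1,-1,-1],"xyz":[[0,0,15],[0,0,15],[0,0,15],[0,0,15]],"turn":[0,0,0,0]}'|sed -n 2,3p
python3 -m pendant '{"gripper":[-1,-1],"xyz":[[0,0,0],[0,0,0]],"turn":[0,0]}'|sed -n 2,3p
python3 -m pendant '{"gripper":[-1,-1,-1,-1,-1,-1],"xyz":[[-15,0,0],[-15,0,0],[15,0,0],[15,0,0],[0,0,0],[0,0,0]],"turn":[0,0,0,0,0,0]}'|sed -n 2,3p
python3 -m pendant '{"gripper":[-1,-1,-1,-1],"xyz":[[0,0,0],[0,0,0],[0,0,0],[0,0,0]],"turn":[5,-5,0,0]}'|sed -n 2,3p; done
```

```text
position: [0.4795, -0.2618, 0.1222]
tcp_rot: [3.119, -0.072, -0.26]
position: [0.4821, -0.2635, 0.1278]
tcp_rot: [3.116, -0.081, -0.26]
position: [0.48, -0.2625, 0.1244]
tcp_rot: [3.116, -0.078, -0.259]
position: [0.4777, -0.2615, 0.1216]
tcp_rot: [3.118, -0.073, -0.255]
```

```bash

python3 -m pendant '{"gripper":[-1,-1,-1,-1,-1,-1,-1,-1,-1,-1],"xyz":[[0,0,5],[0,0,10],[0,0,15],[0,0,15],[0,0,15],[0,0,15],[0,0,10],[0,0,6],[0,0,3],[0,0,1]],"turn":[0,0,0,0,0,0,0,0,0,0]}'|sed -n 2,3p
python3 -c "
from bench import arm;o=arm.observe();print(o['joint_positions'],o['joint_velocities'])"
python3 -m pendant '{"gripper":[-1,-1],"xyz":[[0,0,0],[0,0,0]],"turn":[0,0]}'|sed -n 2,3p
python3 -m pendant '{"gripper":[-1],"xyz":[[0,0,-30]],"turn":[0]}'|sed -n 2,3p
python3 -m pendant '{"gripper":[-1],"xyz":[[0,0,0]],"turn":[0]}'|sed -n 2,3p
python3 -m pendant '{"gripper":[-1],"xyz":[[0,0,0]],"turn":[0]}'|sed -n 2,3p
```

```text
position: [0.4758, -0.261, 0.2256]
tcp_rot: [3.117, -0.074, -0.248]
[-0.64164913 -0.18014953  1.8745742   0.00580774  1.36951184 -0.39391768] [-0.00058544 -0.01430891 -0.01496795 -0.00026441  0.02539138 -0.00450854]
position: [0.4756, -0.2609, 0.2252]
tcp_rot: [3.117, -0.073, -0.248]
position: [0.4786, -0.2631, 0.2012]
tcp_rot: [3.113, -0.084, -0.247]
position: [0.4755, -0.2608, 0.194]
tcp_rot: [3.117, -0.073, -0.247]
position: [0.4754, -0.2608, 0.1939]
tcp_rot: [3.118, -0.072, -0.247]
```

```bash

python3 -m pendant '{"gripper":[-1,-1,-1,-1,-1],"xyz":[[0,0,35],[0,0,35],[0,0,35],[0,0,0],[0,0,0]],"turn":[0,0,0,0,0]}'|sed -n 2,3p
python3 -m pendant '{"gripper":[-1,-1,-1,-1,-1],"xyz":[[-26,14,0],[-26,14,0],[-26,14,0],[0,0,0],[0,0,0]],"turn":[0,0,0,0,0]}'|sed -n 2,3p
python3 -m pendant '{"gripper":[-1,-1,-1,-1,-1],"xyz":[[26,-14,0],[26,-14,0],[26,-14,0],[0,0,0],[0,0,0]],"turn":[0,0,0,0,0]}'|sed -n 2,3p
```

```text
position: [0.4718, -0.258, 0.2996]
tcp_rot: [3.123, -0.06, -0.248]
position: [0.3915, -0.2148, 0.2995]
tcp_rot: [3.123, -0.059, -0.247]
position: [0.4731, -0.2584, 0.2964]
tcp_rot: [3.124, -0.057, -0.247]
```

```bash

for i in 1 ; do python3 -m pendant '{"gripper":[-1,-1,-1,-1,-1,-1,-1,-1,-1,-1],"xyz":[[0,0,-35],[0,0,0],[0,0,-35],[0,0,0],[0,0,-35],[0,0,0],[0,0,35],[0,0,35],[0,0,35],[0,0,0]],"turn":[0,0,0,0,0,0,0,0,0,0]}'|sed -n 1,3p
python3 -m pendant '{"gripper":[-1,-1,-1,-1,-1,-1,-1,-1,-1,-1],"xyz":[[0,0,-35],[0,0,0],[0,0,-35],[0,0,0],[0,0,-35],[0,0,0],[0,0,35],[0,0,35],[0,0,35],[0,0,0]],"turn":[0,0,0,0,0,0,0,0,0,0]}'|sed -n 1,3p; done
```

```text
time: 16.62
position: [0.4706, -0.2566, 0.3147]
tcp_rot: [3.125, -0.055, -0.247]
time: 17.45
position: [0.4749, -0.2597, 0.3607]
tcp_rot: [3.11, -0.091, -0.246]
```

```bash

python3 -m pendant '{"gripper":[-1,-1,-1],"xyz":[[0,0,0],[0,0,0],[0,0,0]],"turn":[0,0,0]}'|sed -n 1,3p
```

```text
time: 17.7
position: [0.4777, -0.2617, 0.3785]
tcp_rot: [3.101, -0.111, -0.245]
```

```bash

python3 -m pendant '{"gripper":[-1,-1,-1],"xyz":[[0,0,-35],[0,0,-35],[0,0,-35]],"turn":[0,0,0]}'|sed -n 1,3p
python3 -m pendant '{"gripper":[-1,-1],"xyz":[[0,0,0],[0,0,0]],"turn":[0,0]}'|sed -n 1,3p
python3 -m pendant '{"gripper":[-1,-1],"xyz":[[0,0,0],[0,0,0]],"turn":[0,0]}'|sed -n 1,3p
```

```text
time: 17.95
position: [0.4818, -0.2647, 0.2867]
tcp_rot: [3.092, -0.135, -0.244]
time: 18.12
position: [0.4783, -0.2621, 0.2774]
tcp_rot: [3.098, -0.119, -0.245]
time: 18.28
position: [0.4786, -0.2623, 0.2792]
tcp_rot: [3.098, -0.119, -0.244]
```

```bash
f(){ sed -n 2,3p | tr '\n' ' '; python3 -c "
from bench import arm;o=arm.observe();print(o['joint_velocities'].round(2)[[1,2,4]])"; }
python3 -m pendant '{"gripper":[-1],"xyz":[[0,0,35]],"turn":[0]}'|f
python3 -m pendant '{"gripper":[-1],"xyz":[[0,0,35]],"turn":[0]}'|f
python3 -m pendant '{"gripper":[-1],"xyz":[[0,0,0]],"turn":[0]}'|f
python3 -m pendant '{"gripper":[-1],"xyz":[[0,0,0]],"turn":[0]}'|f
python3 -m pendant '{"gripper":[-1],"xyz":[[0,0,0]],"turn":[0]}'|f
```

```text
position: [0.4762, -0.2606, 0.3075] tcp_rot: [3.103, -0.107, -0.245] [-0.2  -0.68  0.78]
position: [0.4761, -0.2605, 0.3444] tcp_rot: [3.103, -0.107, -0.245] [-0.09 -0.56  0.73]
position: [0.4782, -0.2621, 0.3546] tcp_rot: [3.098, -0.12, -0.245] [ 0.01  0.02 -0.02]
position: [0.479, -0.2627, 0.3582] tcp_rot: [3.096, -0.125, -0.244] [-0.03 -0.1   0.02]
position: [0.4797, -0.2632, 0.3614] tcp_rot: [3.094, -0.129, -0.244] [-0.01 -0.02  0.01]
```

```bash
f(){ sed -n 2,3p | tr '\n' ' '; python3 -c "
from bench import arm;o=arm.observe();print(o['joint_positions'].round(3)[[1,2,4]],o['joint_velocities'].round(2)[[1,2,4]])"; }
python3 -m pendant '{"gripper":[-1],"xyz":[[0,0,0]],"turn":[0]}'|f
python3 -m pendant '{"gripper":[-1],"xyz":[[0,0,0]],"turn":[0]}'|f
python3 -m pendant '{"gripper":[-1],"xyz":[[0,0,-5]],"turn":[0]}'|f
python3 -m pendant '{"gripper":[-1],"xyz":[[0,0,-5]],"turn":[0]}'|f
python3 -m pendant '{"gripper":[-1],"xyz":[[0,0,-5]],"turn":[0]}'|f
python3 -m pendant '{"gripper":[-1],"xyz":[[0,0,-5]],"turn":[0]}'|f
```

```text
position: [0.4799, -0.2633, 0.3624] tcp_rot: [3.093, -0.131, -0.244] [-0.264  1.723  1.543] [-0.01 -0.02 -0.  ]
position: [0.4799, -0.2633, 0.3625] tcp_rot: [3.093, -0.131, -0.244] [-0.264  1.723  1.543] [0.   0.01 0.  ]
position: [0.4801, -0.2635, 0.3581] tcp_rot: [3.093, -0.132, -0.244] [-0.263  1.73   1.534] [ 0.01  0.11 -0.11]
position: [0.48, -0.2633, 0.3519] tcp_rot: [3.093, -0.131, -0.244] [-0.262  1.739  1.525] [ 0.01  0.1  -0.1 ]
position: [0.4798, -0.2632, 0.3456] tcp_rot: [3.094, -0.13, -0.244] [-0.261  1.748  1.516] [ 0.02  0.12 -0.11]
position: [0.4795, -0.263, 0.3389] tcp_rot: [3.094, -0.128, -0.244] [-0.26   1.758  1.507] [ 0.02  0.11 -0.11]
```

```bash
f(){ sed -n 1,3p | tr '\n' ' '; echo; }
python3 -m pendant '{"gripper":[-1,-1,-1,-1,-1],"xyz":[[0,0,-9],[0,0,-13],[0,0,-18],[0,0,-24],[0,0,-32]],"turn":[0,0,0,0,0]}'|f
python3 -m pendant '{"gripper":[-1],"xyz":[[0,0,0]],"turn":[0]}'|f
python3 -m pendant '{"gripper":[-1],"xyz":[[0,0,0]],"turn":[0]}'|f
```

```text
time: 19.62 position: [0.4808, -0.2639, 0.2405] tcp_rot: [3.091, -0.136, -0.244] 
time: 19.7 position: [0.4773, -0.2614, 0.2311] tcp_rot: [3.097, -0.123, -0.244] 
time: 19.78 position: [0.4768, -0.261, 0.2299] tcp_rot: [3.097, -0.121, -0.244]
```

```bash
f(){ sed -n 1,3p | tr '\n' ' '; echo; }
python3 -m pendant '{"gripper":[-1,-1,-1,-1,-1,-1],"xyz":[[0,0,-35],[0,0,0],[0,0,-35],[0,0,0],[0,0,-35],[0,0,0]],"turn":[0,0,0,0,0,0]}'|f
python3 -m pendant '{"gripper":[-1,-1],"xyz":[[0,0,0],[0,0,0]],"turn":[0,0]}'|f
python3 -m pendant '{"gripper":[-1,-1,-1],"xyz":[[0,0,35],[0,0,35],[0,0,35]],"turn":[0,0,0]}'|f
python3 -m pendant '{"gripper":[-1],"xyz":[[0,0,0]],"turn":[0]}'|f
python3 -m pendant '{"gripper":[-1],"xyz":[[0,0,0]],"turn":[0]}'|f
```

```text
time: 20.28 position: [0.4798, -0.2631, 0.134] tcp_rot: [3.094, -0.129, -0.244] 
time: 20.45 position: [0.4834, -0.2656, 0.142] tcp_rot: [3.09, -0.138, -0.243] 
time: 20.7 position: [0.4828, -0.2652, 0.2529] tcp_rot: [3.091, -0.135, -0.243] 
time: 20.78 position: [0.487, -0.2683, 0.2675] tcp_rot: [3.083, -0.155, -0.242] 
time: 20.87 position: [0.4887, -0.2694, 0.274] tcp_rot: [3.08, -0.163, -0.241]
```

```bash
f(){ sed -n 1,3p | tr '\n' ' '; echo; }
python3 -m pendant '{"gripper":[-1,-1,-1,-1],"xyz":[[0,0,-6],[0,0,-6],[0,0,-6],[0,0,-6]],"turn":[0,0,0,0]}'|f
python3 -m pendant '{"gripper":[-1,-1,-1,-1],"xyz":[[0,0,-6],[0,0,-6],[0,0,-6],[0,0,-6]],"turn":[0,0,0,0]}'|f
python3 -c "
from bench import arm;o=arm.observe();print(o['joint_positions'].round(3),o['joint_velocities'].round(3),o['joint_efforts'].round(1),o['force'])"
```

```text
time: 21.2 position: [0.4916, -0.2715, 0.2583] tcp_rot: [3.073, -0.178, -0.24] 
time: 21.53 position: [0.4895, -0.2699, 0.2256] tcp_rot: [3.077, -0.169, -0.241] 
[-0.64  -0.204  1.901  0.006  1.264 -0.395] [-0.001  0.066  0.102 -0.001 -0.144 -0.002] [  0.  -28.9 -37.6   0.   -0.4   0. ] [-0.3056226  -0.23781854  0.12358977]
```

```bash
f(){ sed -n 1,3p | tr '\n' ' '; echo; }
python3 -m pendant '{"gripper":[-1,-1,-1,-1,-1,-1,-1],"xyz":[[0,0,-7],[0,0,-7],[0,0,-7],[0,0,-7],[0,0,-7],[0,0,-7],[0,0,-7]],"turn":[0,0,0,0,0,0,0]}'|f
python3 -m pendant '{"gripper":[-1],"xyz":[[0,0,0]],"turn":[0]}'|f
python3 -m pendant '{"gripper":[-1],"xyz":[[0,0,0]],"turn":[0]}'|f
```

```text
time: 22.12 position: [0.4886, -0.2693, 0.1691] tcp_rot: [3.079, -0.166, -0.241] 
time: 22.2 position: [0.4878, -0.2687, 0.1669] tcp_rot: [3.08, -0.163, -0.241] 
time: 22.28 position: [0.4877, -0.2687, 0.1665] tcp_rot: [3.08, -0.162, -0.241]
```

```bash
f(){ sed -n 1,3p | tr '\n' ' '; echo; }
python3 -m pendant '{"gripper":[-1,-1,-1,-1,-1,-1,-1,-1,-1,-1,-1,-1,-1,-1,-1,-1,-1,-1,-1,-1],"xyz":[[0,0,4],[0,0,4],[0,0,4],[0,0,4],[0,0,4],[0,0,4],[0,0,4],[0,0,4],[0,0,4],[0,0,4],[0,0,4],[0,0,4],[0,0,4],[0,0,4],[0,0,0],[0,0,0],[0,0,0],[0,0,0],[0,0,0],[0,0,0]],"turn":[-7,-7,-7,-7,-7,-7,-7,-7,-7,-7,-7,-7,-7,-7,-7,-7,-7,-7,-7,-7]}'|f
```

```text
time: 23.95 position: [0.4937, -0.271, 0.2375] tcp_rot: [3.1, -0.169, -2.748]
```

```bash
f(){ sed -n 1,3p | tr '\n' ' '; echo; }
python3 -m pendant '{"gripper":[-1,-1,-1,-1,-1,-1,-1],"xyz":[[0,0,35],[0,0,35],[0,0,0],[0,0,0],[0,0,0],[0,0,0],[0,0,0]],"turn":[-7,-7,-7,-7,-6,0,0]}'|f
```

```text
time: 24.53 position: [0.4949, -0.2722, 0.3142] tcp_rot: [3.099, -0.16, 2.925]
```

```bash
f(){ sed -n 1,3p | tr '\n' ' '; echo; }
python3 -m pendant '{"gripper":[-1,-1,-1,-1,-1,-1,-1,-1],"xyz":[[0,0,-35],[0,0,0],[0,0,-35],[0,0,0],[0,0,-35],[0,0,0],[0,0,0],[0,0,0]],"turn":[0,0,0,0,0,0,0,0]}'|f
python3 -m pendant '{"gripper":[-1,-1,-1,-1],"xyz":[[0,0,35],[0,0,35],[0,0,0],[0,0,0]],"turn":[0,0,0,0]}'|f
```

```text
time: 25.2 position: [0.4962, -0.272, 0.2189] tcp_rot: [3.101, -0.158, 2.94] 
time: 25.53 position: [0.4991, -0.2738, 0.3048] tcp_rot: [3.107, -0.144, 2.941]
```

```bash
f(){ sed -n 1,3p | tr '\n' ' '; echo; }
python3 -m pendant '{"gripper":[-1,-1,-1,-1,-1,-1,-1,-1,-1,-1,-1,-1],"xyz":[[0,0,-35],[0,0,0],[0,0,-35],[0,0,0],[0,0,-35],[0,0,0],[0,0,35],[0,0,35],[0,0,35],[0,0,0],[0,0,0],[0,0,0]],"turn":[0,0,0,0,0,0,0,0,0,0,0,0]}'|f
```

```text
time: 26.53 position: [0.505, -0.2777, 0.3465] tcp_rot: [3.122, -0.112, 2.942]
```

```bash
f(){ sed -n 1,3p | tr '\n' ' '; echo; }
python3 -m pendant '{"gripper":[-1,-1,-1,-1,-1,-1,-1,-1,-1,-1,-1,-1,-1,-1],"xyz":[[0,0,-40],[0,0,0],[0,0,-40],[0,0,0],[0,0,-40],[0,0,0],[0,0,-40],[0,0,0],[0,0,40],[0,0,40],[0,0,40],[0,0,0],[0,0,0],[0,0,0]],"turn":[0,0,0,0,0,0,0,0,0,0,0,0,0,0]}'|f
```

```text
time: 27.7 position: [0.5107, -0.2818, 0.3723] tcp_rot: [3.135, -0.084, 2.941]
```

```bash
f(){ sed -n 1,3p | tr '\n' ' '; echo; }
python3 -m pendant '{"gripper":[-1,-1,-1,-1,-1,-1,-1,-1,-1,-1,-1,-1,-1],"xyz":[[-9,7,-38],[0,0,0],[-9,7,-38],[0,0,0],[-9,7,-38],[0,0,0],[-8,7,-38],[0,0,0],[0,0,35],[0,0,35],[0,0,35],[0,0,0],[0,0,0]],"turn":[-3.2,0,0,0,0,0,0,0,0,0,0,0,0]}'|f
```

```text
time: 28.78 position: [0.4891, -0.2646, 0.3884] tcp_rot: [-3.139, -0.062, 2.891]
```

```bash
f(){ sed -n 1,3p | tr '\n' ' '; echo; }
python3 -m pendant '{"gripper":[-1,-1,-1,-1,-1,-1,-1,-1,-1,-1,-1,-1,-1],"xyz":[[-3,2,-40],[0,0,0],[-3,2,-40],[0,0,0],[-3,3,-40],[0,0,0],[-3,2,-40],[0,0,0],[-3,2,-40],[0,0,0],[0,0,-40],[0,0,0],[0,0,0]],"turn":[0,0,0,0,0,0,0,0,0,0,0,0,0]}'|f
```

```text
time: 29.87 position: [0.4976, -0.2713, 0.2339] tcp_rot: [-3.116, -0.007, 2.892]
```

```bash
f(){ sed -n 1,3p | tr '\n' ' '; echo; }
python3 -m pendant '{"gripper":[-1,-1,-1,-1,-1,-1,-1,-1],"xyz":[[-4,3,-10],[-4,3,-15],[-4,3,-18],[-3,3,-18],[-3,3,-18],[-3,2,-18],[0,0,-18],[0,0,-12]],"turn":[0,0,0,0,0,0,0,0]}'|f
```

```text
time: 30.53 position: [0.4982, -0.2693, 0.1482] tcp_rot: [-3.09, 0.062, 2.893]
```

```bash
f(){ sed -n 1,3p | tr '\n' ' '; echo; }
python3 -m pendant '{"gripper":[-1,-1,-1,-1,-1,-1,-1,-1],"xyz":[[-2,1,-3],[-3,2,-6],[-3,2,-7],[-3,2,-7],[-3,2,-7],[-3,2,-7],[-3,2,-7],[-3,2,-7]],"turn":[0,0,0,0,0,0,0,0]}'|f
```

```text
time: 31.2 position: [0.4784, -0.2566, 0.1018] tcp_rot: [-3.084, 0.076, 2.894]
```

```bash
f(){ sed -n 1,3p | tr '\n' ' '; echo; }
python3 -m pendant '{"gripper":[-1,-1,-1,-1,-1],"xyz":[[0,0,-6],[0,0,-6],[0,0,-6],[0,0,-6],[0,0,-6]],"turn":[0,0,0,0,0]}'|f
```

```text
time: 31.62 position: [0.4771, -0.2557, 0.0675] tcp_rot: [-3.085, 0.074, 2.894]
```

```bash
f(){ sed -n 1,5p | tr '\n' ' '; echo; }
python3 -m pendant '{"gripper":[-1,-1,-1,-1,-1,-1],"xyz":[[-1,1,-7],[0,1,-7],[0,0,-7],[0,0,-7],[0,0,-6],[0,0,-3]],"turn":[-0.4,0,0,0,0,0]}'|f
python3 - <<'E'
from h import *
p,im=shot("scene","s20");crop(im,150,160,170,120,4.5,"pics/s20c.png")
E
```

```text
time: 32.12 position: [0.4758, -0.2533, 0.0255] tcp_rot: [-3.085, 0.073, 2.886] force: [0.2, 0.6, -0.0] width: 1.004
```

View pics/s20c.png

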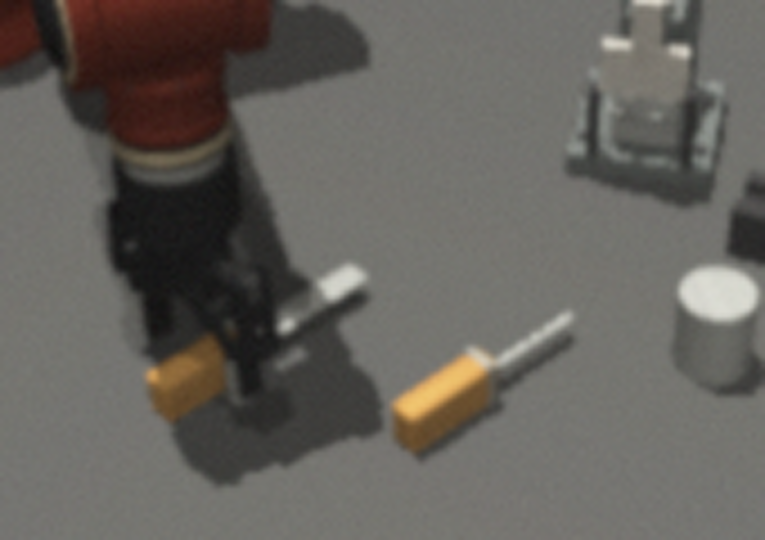

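```bash
f(){ sed -n 1,5p | tr '\n' ' '; echo; }
python3 -m pendant '{"gripper":[-0.4,0,0.2,0.4,0.5,0.6,0.8,0.8,0.8],"xyz":[[0,0,0],[0,0,0],[0,0,0],[0,0,0],[0,0,0],[0,0,0],[0,0,0],[0,0,0],[0,0,0]],"turn":[0,0,0,0,0,0,0,0,0]}' 60|f
python3 -m pendant '{"gripper":[0.9,0.9,0.9,0.9,0.9],"xyz":[[0,0,4],[0,0,8],[0,0,12],[0,0,14],[0,0,14]],"turn":[0,0,0,0,0]}'|f
```

```text
time: 32.92 position: [0.4763, -0.2538, 0.0265] tcp_rot: [-3.085, 0.074, 2.886] force: [-0.6, 0.4, -1.6] width: 0.252 
time: 33.33 position: [0.4732, -0.2516, 0.078] tcp_rot: [-3.088, 0.066, 2.886] force: [1.1, -0.1, -1.0] width: 0.246
```

```bash
f(){ sed -n 1,5p | tr '\n' ' '; echo; }
python3 -m pendant '{"gripper":[0.9,0.9,0.9,0.9,0.9,0.9,0.9,0.9,0.9,0.9,0.9,0.9,0.9],"xyz":[[8,6,12],[16,12,12],[20,16,8],[20,18,5],[20,18,0],[20,18,0],[20,18,0],[20,18,0],[20,18,0],[18,15,0],[12,10,0],[7,5,0],[3,2,0]],"turn":[3,3,3,3,3,3,3,3,3,3,2,0,0]}'|f
python3 - <<'E'
from h import *
p,im=shot("scene","s21");crop(im,210,120,150,110,5,"pics/s21c.png")
p,im=shot("top","t21");crop(im,180,130,140,100,5.5,"pics/t21c.png")
E
```

```text
time: 34.42 position: [0.6912, -0.0711, 0.1422] tcp_rot: [-3.074, 0.09, -2.813] force: [-0.1, -0.3, -0.9] width: 0.245
```

View pics/s21c.png

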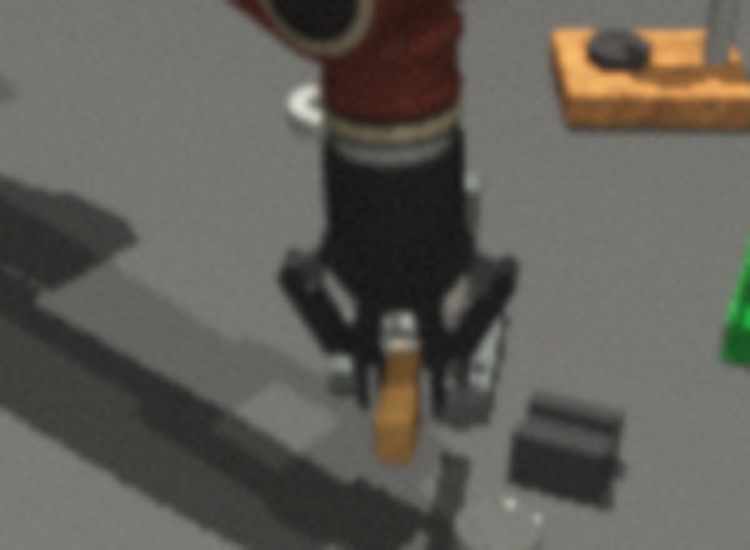

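View pics/t21c.png

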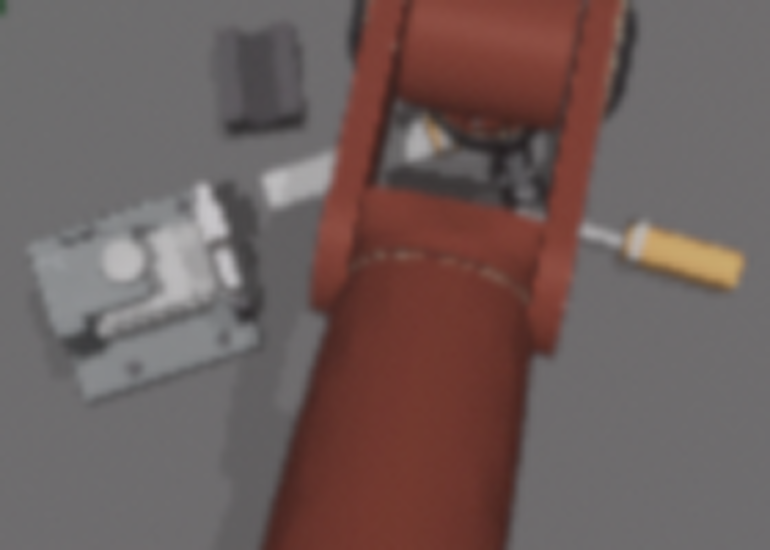

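```bash
f(){ sed -n 1,5p | tr '\n' ' '; echo; }
python3 -m pendant '{"gripper":[0.9,0.9,0.9,0.9,0.9,0.9],"xyz":[[-1,0,-2],[-2,-1,-4],[-2,-1,-6],[-2,-1,-6],[-2,-1,-6],[-2,0,-6]],"turn":[-0.7,0,0,0,0,0]}'|f
```

```text
time: 35.02 position: [0.6762, -0.08, 0.1105] tcp_rot: [-3.073, 0.089, -2.833] force: [-0.3, 0.5, -1.6] width: 0.243
```

```bash
f(){ sed -n 1,5p | tr '\n' ' '; echo; }
python3 -m pendant '{"gripper":[0.9,0.9,0.9,0.9,0.9,0.9],"xyz":[[1,1,-6],[1,0,-6],[1,0,-6],[0,0,-5],[0,0,-3],[0,0,-1]],"turn":[0.4,0,0,0,0,0]}'|f
python3 - <<'E'
from h import *
p,im=shot("scene","s22");crop(im,230,130,110,90,7,"pics/s22c.png")
p,im=shot("wrist","w22")
E
```

```text
time: 35.52 position: [0.6768, -0.0789, 0.0766] tcp_rot: [-3.076, 0.084, -2.827] force: [0.5, -1.0, -1.9] width: 0.242
```

View pics/s22c.png

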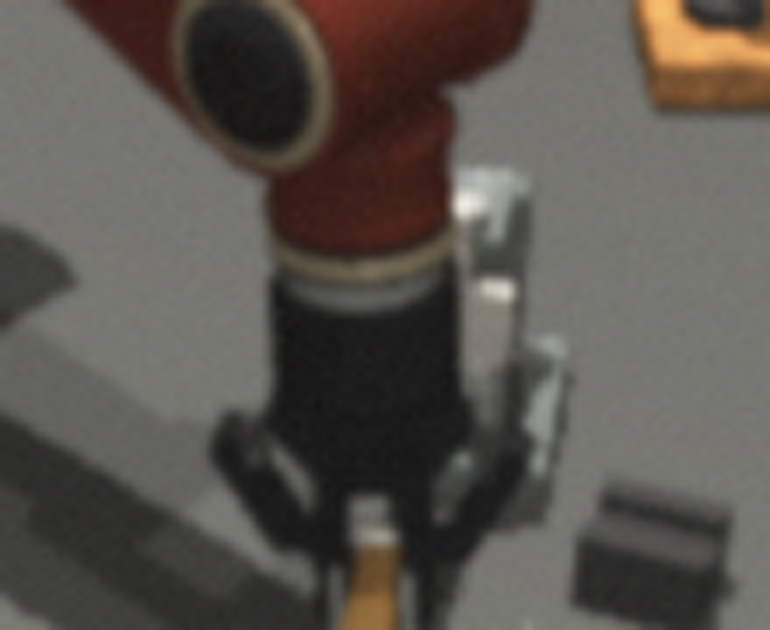

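View pics/w22.png

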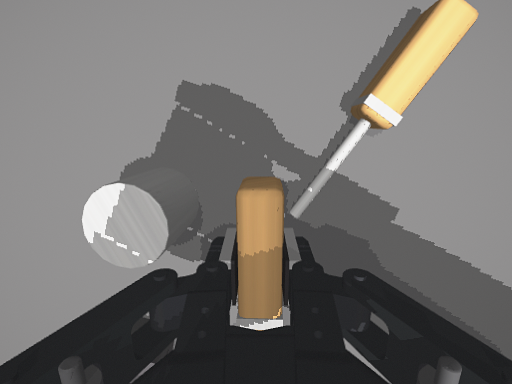

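```bash
cat > tip.py <<'E'
from h import *
def T(pos,rpy): 
    M=np.eye(4); M[:3,:3]=R.from_euler('xyz',rpy).as_matrix(); M[:3,3]=pos; return M
g=T([.4763,-.2538,.0265],[-3.085,.074,2.886])
F=T([.4758,-.2541,.017],[0,0,np.radians(75.4)])
rel=np.linalg.inv(g)@F
# snap feeler xz-plane: keep x axis perpendicular to jaw (tool x) 
o=arm.observe()
W=T(o["position"],o["tcp_rot"])@rel
tip=W@np.array([.1375,0,0,1]); c=W[:3,3]
u=np.array([.950,.3115]);v=np.array([-.3115,.950])
for n,q in (("grip",c),("tip",tip[:3])): print(n,"lat %.4f (want .6211) slotx %.4f z-plate %.4f"%(q[:2]@u,q[:2]@v+.0565,q[2]-.06))
ax=W[:3,0]; print("yaw",np.degrees(np.arctan2(ax[1],ax[0])),"pitch up",ax[2],"ztilt if rel level",np.arccos(W[2,2]), "tool tilt",o["tcp_rot"][0]-np.sign(o["tcp_rot"][0])*np.pi,o["tcp_rot"][1],"F",o["force"].round(1),"t",o["time"])
E
python3 tip.py
```

```text
grip lat 0.6181 (want .6211) slotx -0.2298 z-plate 0.0075
tip lat 0.6184 (want .6211) slotx -0.0923 z-plate 0.0063
yaw 108.04568741790992 pitch up -0.008946551944389747 ztilt if rel level 0.013719950197241764 tool tilt 0.06556320144878436 0.08440532489721564 F [-0.2  0.1 -1.9] t 35.6167
```

```bash
python3 -m pendant '{"gripper":[0.9,0.9,0.9,0.9],"xyz":[[1,1,-2],[1,0,-2],[0,0,0],[0,0,0]],"turn":[0,0,0,0]}' >/dev/null; python3 tip.py
python3 -m pendant '{"gripper":[0.9,0.9,0.9,0.9,0.9],"xyz":[[-1,3,0],[-1.5,5,0],[-2,6,0],[-2,6,0],[-1.5,4,0]],"turn":[0,0,0,0,0]}'>/dev/null; python3 tip.py
```

```text
grip lat 0.6218 (want .6211) slotx -0.2299 z-plate 0.0049
tip lat 0.6220 (want .6211) slotx -0.0925 z-plate 0.0035
yaw 108.05781745019904 pitch up -0.010522312391521115 ztilt if rel level 0.016773326270719136 tool tilt 0.06714501136485085 0.08706577403403681 F [ 1.1  0.1 -1.6] t 35.95
grip lat 0.6221 (want .6211) slotx -0.2033 z-plate 0.0060
tip lat 0.6225 (want .6211) slotx -0.0658 z-plate 0.0045
yaw 107.99648858420974 pitch up -0.011234465231932122 ztilt if rel level 0.018494635821494198 tool tilt 0.06786026488302666 0.08869466227411849 F [ 0.3 -0.2 -0.5] t 36.3667
```

```bash
python3 -m pendant '{"gripper":[0.9,0.9,0.9],"xyz":[[-1,0,-2],[0,0,-1],[0,0,0]],"turn":[0,0,0]}' >/dev/null; python3 tip.py
python3 - <<'E'
from h import *
p,im=shot("top","t23");crop(im,180,140,110,80,7,"pics/t23c.png")
p,im=shot("scene","s23");crop(im,255,140,80,80,7,"pics/s23c.png")
E
```

```text
grip lat 0.6211 (want .6211) slotx -0.2008 z-plate 0.0028
tip lat 0.6212 (want .6211) slotx -0.0633 z-plate 0.0013
yaw 108.12565107130618 pitch up -0.01105914810516966 ztilt if rel level 0.018277157286654012 tool tilt 0.06768421588714402 0.08855489045574716 F [ 0.3 -0.8 -2.2] t 36.6167
```

View pics/t23c.png

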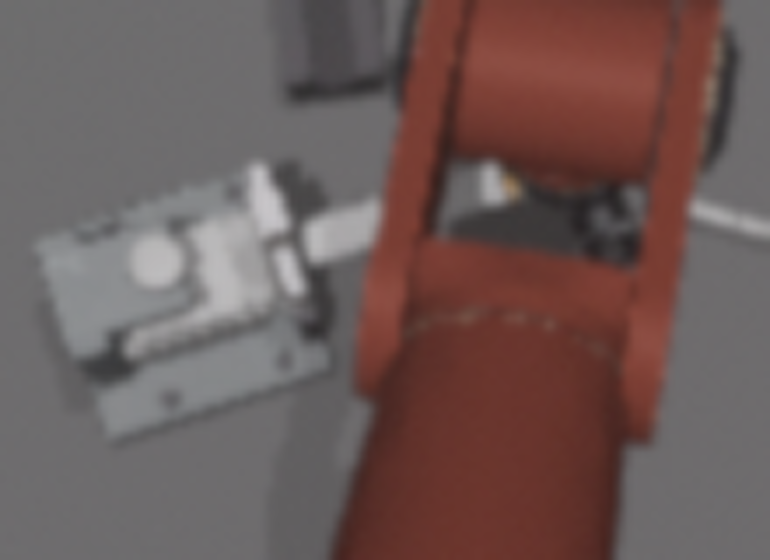

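View pics/s23c.png

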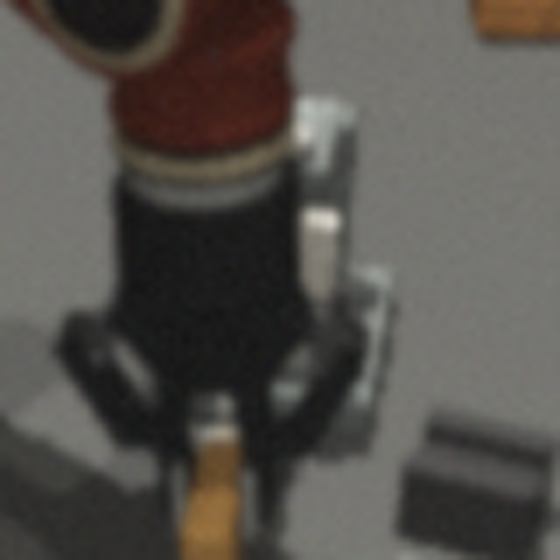

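```bash
python3 - <<'E'
from h import *
p=eyes.camera_params("top")
u=np.array([.950,.3115]);v=np.array([-.3115,.950])
for a in ((302,222),(312,262),(305,242)):
    q=onz(p,(180+a[0]/7-.4,140+a[1]/7-.4),.0625)[:2]; print(q@u,q@v+.0565)
for a in ((40,245),(110,440),(330,370)):
    q=onz(p,(180+a[0]/7-.4,140+a[1]/7-.4),.012)[:2]; print("base",q@u,q@v+.0565)
E
```

```text
0.6318034689353744 -0.06517271537005467
0.6114995554754739 -0.06368889884029316
0.6219496525416102 -0.06351072069716696
base 0.6732377232539993 0.06365077950206442
base 0.5678343401424267 0.05978121531939014
base 0.5664885074891735 -0.054970174593634145
```

```bash
python3 -m pendant '{"gripper":[0.9,0.9,0.9,0.9,0.9],"xyz":[[-1,3,0.5],[-1.2,3.8,0],[-1.3,3.8,0],[-1.2,3.8,0],[-1.3,3.8,0]],"turn":[0,0,0,0,0]}' >/dev/null; python3 tip.py
python3 -m pendant '{"gripper":[0.9,0.9],"xyz":[[-1.3,3.8,-0.5],[-1.2,3.8,0]],"turn":[0,0]}' >/dev/null; python3 tip.py
```

```text
grip lat 0.6211 (want .6211) slotx -0.1817 z-plate 0.0036
tip lat 0.6215 (want .6211) slotx -0.0443 z-plate 0.0021
yaw 107.98580394464639 pitch up -0.01144783022483036 ztilt if rel level 0.01893719264020202 tool tilt 0.06807458242990583 0.08908839974287663 F [ 1.3 -0.1 -1.3] t 37.1333
grip lat 0.6211 (want .6211) slotx -0.1728 z-plate 0.0031
tip lat 0.6215 (want .6211) slotx -0.0353 z-plate 0.0015
yaw 108.00242380202513 pitch up -0.011666356057214871 ztilt if rel level 0.01904252789294846 tool tilt 0.06829398365494077 0.0890534853199354 F [-0.5 -0.2 -2.7] t 37.3
```

```bash
python3 -m pendant '{"gripper":[0.9,0.9],"xyz":[[-1.3,3.8,0],[-1.3,3.8,0]],"turn":[0,0]}' >/dev/null; python3 tip.py
python3 -m pendant '{"gripper":[0.9,0.9],"xyz":[[-1.3,3.8,0],[-1.2,3.8,0]],"turn":[0,0]}' >/dev/null; python3 tip.py
```

```text
grip lat 0.6214 (want .6211) slotx -0.1671 z-plate 0.0041
tip lat 0.6216 (want .6211) slotx -0.0296 z-plate 0.0014
yaw 108.07121216327302 pitch up -0.019667459491914237 ztilt if rel level 0.025700730158831692 tool tilt 0.07632941538766191 0.09054168991558309 F [ 2.5 -6.4 -0.3] t 37.4667
grip lat 0.6221 (want .6211) slotx -0.1633 z-plate 0.0059
tip lat 0.6222 (want .6211) slotx -0.0259 z-plate 0.0017
yaw 108.10854427603589 pitch up -0.0303891741656865 ztilt if rel level 0.03580341149959401 tool tilt 0.08710346471957964 0.09290691827992803 F [ 0.6 -4.5 -2.4] t 37.6333
```

```bash
python3 -m pendant '{"gripper":[0.9,0.9],"xyz":[[-1.8,5,-2.5],[-1.8,5,-1.5]],"turn":[0,0]}' >/dev/null; python3 tip.py
python3 -m pendant '{"gripper":[0.9,0.9],"xyz":[[-1.8,5,-1],[-1.8,5,-1]],"turn":[0,0]}' >/dev/null; python3 tip.py
```

```text
grip lat 0.6232 (want .6211) slotx -0.1566 z-plate 0.0046
tip lat 0.6234 (want .6211) slotx -0.0192 z-plate -0.0008
yaw 108.06715987414434 pitch up -0.03932213738357844 ztilt if rel level 0.04569292442991044 tool tilt 0.0960935150899096 0.09721648497605107 F [ 1.9 -6.9  1.1] t 37.8
grip lat 0.6247 (want .6211) slotx -0.1501 z-plate 0.0061
tip lat 0.6250 (want .6211) slotx -0.0128 z-plate -0.0006
yaw 108.0297762255929 pitch up -0.04874768551657005 ztilt if rel level 0.056378705715993786 tool tilt 0.10559370400589119 0.10221724451423553 F [ 1.9 -7.   1.1] t 37.9667
```

```bash
python3 -m pendant '{"gripper":[0.9,0.9],"xyz":[[0,0,-2],[0,0,-2]],"turn":[0,0]}' >/dev/null; python3 tip.py
python3 -m pendant '{"gripper":[0.9,0.9],"xyz":[[0,0,-2],[0,0,-2]],"turn":[0,0]}' >/dev/null; python3 tip.py
```

```text
grip lat 0.6253 (want .6211) slotx -0.1498 z-plate 0.0039
tip lat 0.6255 (want .6211) slotx -0.0125 z-plate -0.0028
yaw 108.04818691864008 pitch up -0.04901048961465084 ztilt if rel level 0.05714671449717736 tool tilt 0.10586278700594054 0.10328147352806027 F [-1.9 -2.9  1.9] t 38.1333
grip lat 0.6255 (want .6211) slotx -0.1502 z-plate 0.0009
tip lat 0.6257 (want .6211) slotx -0.0129 z-plate -0.0060
yaw 108.077350610124 pitch up -0.04976516561373149 ztilt if rel level 0.05791951236135021 tool tilt 0.10662349462926901 0.10352019698879511 F [-1.1 -3.1  3.4] t 38.3
```

```bash
python3 - <<'E'
from h import *
p,im=shot("scene","s24");crop(im,255,130,80,80,7,"pics/s24c.png")
p,im=shot("wrist","w24")
p,im=shot("top","t24");crop(im,180,140,110,80,7,"pics/t24c.png")
E
```

```text
(no output)
```

View pics/s24c.png

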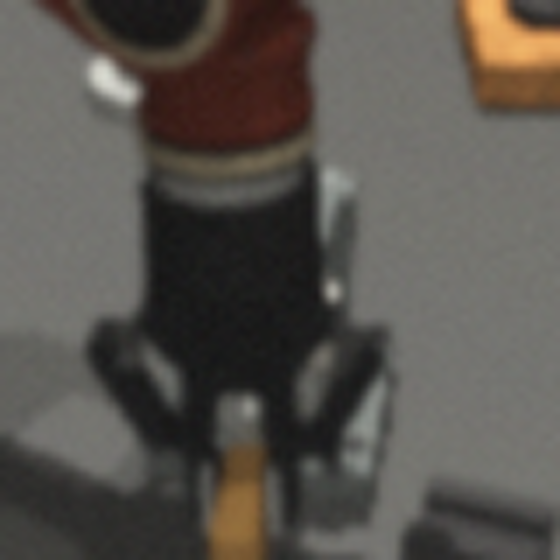

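View pics/w24.png

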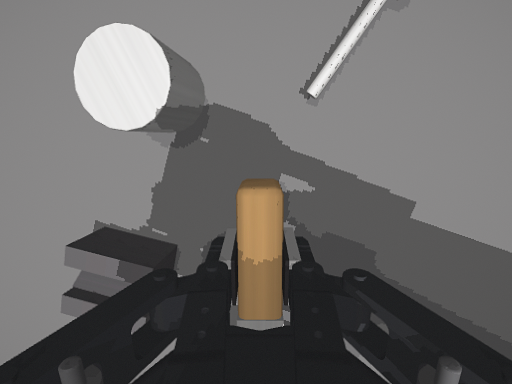

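View pics/t24c.png

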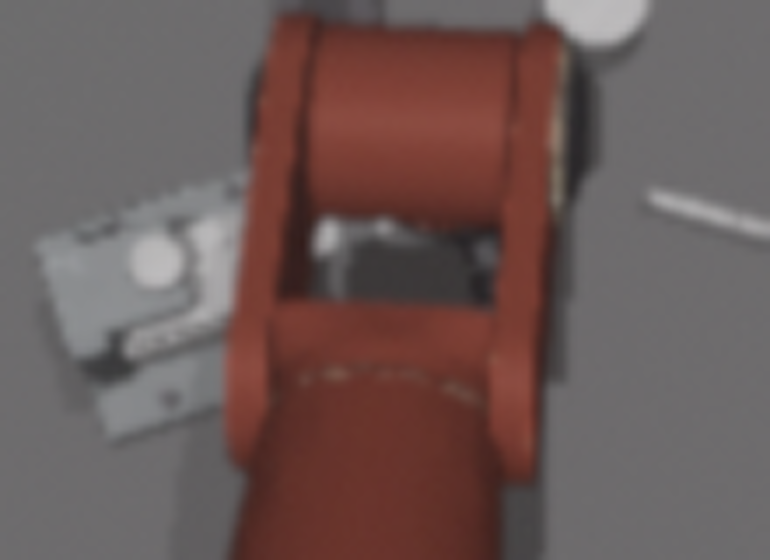

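```bash
python3 - <<'E'
from h import *
for n in ("w22","w24"):
    im=cv2.imread(f"pics/{n}.png").astype(float)
    m=(im[:,:,2]-im[:,:,0])
    col=m[150:260,250:272].mean(1)
    k=np.argmax(col>25); print(n,"rear row",150+k-1+(25-col[k-1])/(col[k]-col[k-1]), "slope",(col[k-2:k+3]).round())
    for r in (192,205,225,250,290,305):
        q=m[r-1:r+2].mean(0)[215:310]; h=q.max()/2; i=np.where(q>h)[0]; a,b=i[0],i[-1]
        L=214+a+(h-q[a-1])/(q[a]-q[a-1]); Rr=215+b+(q[b]-h)/(q[b]-q[b+1]); print(r,round(L,2),round(Rr,2),round(Rr-L,2),round((L+Rr)/2,2))
    c2=im[300:335,250:272].mean((1,2)); print("collar",c2.round()[10:30])
E
```

```text
w22 rear row 176.16390423572744 slope [-1. 21. 46. 50. 50.]
192 236.97 282.46 45.49 259.71
205 235.89 283.04 47.14 259.46
225 236.44 282.72 46.28 259.58
250 237.57 281.33 43.76 259.45
290 237.61 281.41 43.8 259.51
305 237.94 281.27 43.33 259.61
collar [116. 116. 116. 116. 116. 116. 116. 116. 100. 123. 149. 152. 174. 187.
 209. 224. 223. 224. 219. 146.]
w24 rear row 178.30374753451676 slope [-1. 18. 41. 45. 46.]
192 236.8 281.83 45.03 259.31
205 235.94 282.46 46.52 259.2
225 236.51 282.24 45.73 259.38
250 237.75 281.42 43.67 259.58
290 237.65 281.44 43.78 259.54
305 237.79 281.45 43.66 259.62
collar [109. 109. 109. 109. 109. 109. 109. 109. 109. 102.  99. 123. 122. 122.
 122. 122. 122. 122. 119.  83.]
```

```bash
python3 - <<'E'
from h import *
p=pickle.load(open("pics/w4.pkl","rb"))
c=lambda x,y:(190+x/4-.4,60+y/4-.4)
u=np.array([.950,.3115]);v=np.array([-.3115,.950])
for z in (.1,.11,.12): 
    q=onz(p,c(285,285),z)[:2]; print("arm front",z,q@v+.0565)
q=onz(p,c(282,232),.13)[:2]; print("knob",q@v+.0565)
q=onz(p,c(160,415),.082)[:2]; print("rail back?",q@v+.0565,q@u); 
q=onz(p,c(115,463),.082)[:2]; print("rail front?",q@v+.0565,q@u)
for z in(.06,.067): q=onz(p,c(280,440),z)[:2]; print("shoe nose front",q@v+.0565)
E
python3 tip.py
```

```text
arm front 0.1 -0.0058195322399354765
arm front 0.11 -0.004959037978378669
arm front 0.12 -0.004098543716821862
knob 0.005499068427985067
rail back? -0.03518616410110658 0.5945912571509497
rail front? -0.04592031667506511 0.5843574310659782
shoe nose front -0.04560417101981342
shoe nose front -0.04405322064434824
grip lat 0.6254 (want .6211) slotx -0.1501 z-plate 0.0006
tip lat 0.6256 (want .6211) slotx -0.0128 z-plate -0.0062
yaw 108.06765752988119 pitch up -0.04963289738506363 ztilt if rel level 0.05773851594543005 tool tilt 0.10648977227721002 0.10338936082513572 F [-1.5 -3.3  3.3] t 38.45
```

```bash
python3 -m pendant '{"gripper":[0.9,0.9,0.9,0.9],"xyz":[[-1,-0.3,0],[-1,-0.3,0.3],[-1,-0.3,0.3],[-1,-0.3,0.3]],"turn":[0,0,0,0]}' >/dev/null; python3 tip.py
```

```text
grip lat 0.6238 (want .6211) slotx -0.1501 z-plate 0.0022
tip lat 0.6245 (want .6211) slotx -0.0128 z-plate -0.0047
yaw 107.86924692334509 pitch up -0.04956595380445258 ztilt if rel level 0.06228222915962063 tool tilt 0.10646020092765962 0.11160267467813689 F [ 5.5 -0.3 -2.2] t 38.7833
```

```bash
python3 -m pendant '{"gripper":[0.9,0.9,0.9,0.9],"xyz":[[1,0.3,-0.4],[1,0.3,-0.3],[1,0.3,-0.3],[1,0.3,-0.3]],"turn":[0.1,0,0,0]}' >/dev/null; python3 tip.py
python3 -m pendant '{"gripper":[0.9,0.9],"xyz":[[1,0.3,0],[1,0.3,0]],"turn":[0,0]}' >/dev/null; python3 tip.py
```

```text
grip lat 0.6259 (want .6211) slotx -0.1501 z-plate 0.0001
tip lat 0.6260 (want .6211) slotx -0.0128 z-plate -0.0067
yaw 108.11742979609218 pitch up -0.0494769813108654 ztilt if rel level 0.0584864415754659 tool tilt 0.10634030247811666 0.10507780525890364 F [-2.3 -2.7  4.1] t 39.1167
grip lat 0.6265 (want .6211) slotx -0.1502 z-plate -0.0005
tip lat 0.6263 (want .6211) slotx -0.0129 z-plate -0.0073
yaw 108.23484562272597 pitch up -0.04936904943792725 ztilt if rel level 0.055871195710365446 tool tilt 0.1062098424325697 0.10004740231438625 F [-3.6 -3.9  4.3] t 39.2833
```

```bash
python3 -m pendant '{"gripper":[0.9,0.9,0.9,0.9],"xyz":[[1,0.3,0.5],[1,0.3,0.5],[1,0.3,0.5],[1,0.3,0.5]],"turn":[0,0,0,0]}' >/dev/null; python3 tip.py
python3 -m pendant '{"gripper":[0.9,0.9,0.9,0.9],"xyz":[[1.3,0.4,0.5],[1.3,0.4,0.5],[1.3,0.4,0.5],[1.3,0.4,0.5]],"turn":[0,0,0,0]}' >/dev/null; python3 tip.py
```

```text
grip lat 0.6272 (want .6211) slotx -0.1501 z-plate -0.0004
tip lat 0.6264 (want .6211) slotx -0.0128 z-plate -0.0072
yaw 108.48652335354403 pitch up -0.04919578433410679 ztilt if rel level 0.05150333473171826 tool tilt 0.10599271236692287 0.08911537469330333 F [-4.5 -3.6  3.1] t 39.6167
grip lat 0.6286 (want .6211) slotx -0.1500 z-plate -0.0007
tip lat 0.6270 (want .6211) slotx -0.0127 z-plate -0.0075
yaw 108.79765231199069 pitch up -0.04911350513259885 ztilt if rel level 0.04918157590342533 tool tilt 0.10586704453103302 0.0761260463277198 F [-3.7 -3.2  3.3] t 39.95
```

```bash
python3 -m pendant '{"gripper":[0.9,0.9,0.9,0.9,0.9,0.9],"xyz":[[1.3,0.4,0.8],[1.3,0.4,0.8],[1.3,0.4,0.8],[1.3,0.4,0.8],[1.3,0.4,0.8],[1.3,0.4,0.8]],"turn":[0,0,0,0,0,0]}' >/dev/null; python3 tip.py
python3 -m pendant '{"gripper":[0.9,0.9,0.9,0.9,0.9,0.9],"xyz":[[1.3,0.4,0.8],[1.3,0.4,0.8],[1.3,0.4,0.8],[1.3,0.4,0.8],[1.3,0.4,0.8],[1.3,0.4,0.8]],"turn":[0,0,0,0,0,0]}' >/dev/null; python3 tip.py
```

```text
grip lat 0.6298 (want .6211) slotx -0.1499 z-plate -0.0008
tip lat 0.6271 (want .6211) slotx -0.0126 z-plate -0.0076
yaw 109.27955607031919 pitch up -0.04913009797133169 ztilt if rel level 0.05270406812905655 tool tilt 0.10583161149162779 0.05493740413571646 F [-4.  -3.2  2.5] t 40.45
grip lat 0.6309 (want .6211) slotx -0.1499 z-plate -0.0010
tip lat 0.6271 (want .6211) slotx -0.0126 z-plate -0.0077
yaw 109.75484008994289 pitch up -0.04884903749499886 ztilt if rel level 0.06344608390692559 tool tilt 0.10551997467010077 0.033518340043811934 F [-4.2 -2.9  3.6] t 40.95
```

```bash
python3 -m pendant '{"gripper":[0.9,0.9,0.9,0.9],"xyz":[[0,0,1],[0,0,1],[0,0,0.5],[0,0,0]],"turn":[0,0,0,0]}' >/dev/null; python3 tip.py
python3 cap.py s25
python3 - <<'E'
from h import *
crop(cv2.imread("pics/s25.png"),255,130,80,80,7,"pics/s25c.png")
p,im=shot("wrist","w25")
m=im.astype(float); m=m[:,:,2]-m[:,:,0]
col=m[150:260,250:272].mean(1);k=np.argmax(col>25);print(150+k-1+(25-col[k-1])/(col[k]-col[k-1]))
E
```

```text
grip lat 0.6303 (want .6211) slotx -0.1499 z-plate -0.0002
tip lat 0.6264 (want .6211) slotx -0.0126 z-plate -0.0070
yaw 109.79349546839057 pitch up -0.04939677288371087 ztilt if rel level 0.06486673295541756 tool tilt 0.10606736335734546 0.031962225991641224 F [-1.5 -3.2  0.5] t 41.2833
285 [np.float64(155.64)]
297 [np.float64(156.38)]
291 [np.float64(156.67)]
178.57289527720738
```

View pics/s25c.png

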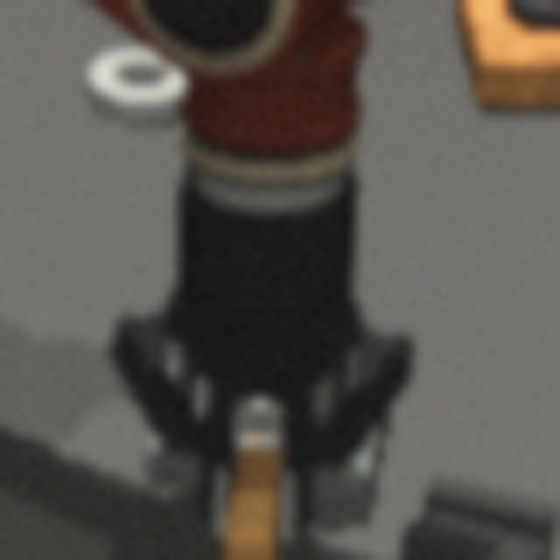

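View pics/w25.png

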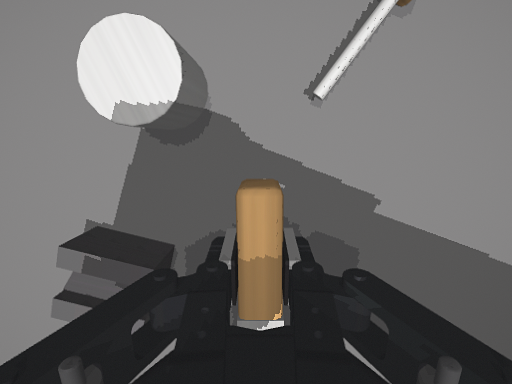

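```bash
python3 -m pendant '{"gripper":[0.9,0.9,0.9],"xyz":[[-1.6,4.5,0],[-1.6,4.5,-0.5],[-1,3,-0.5]],"turn":[0,0,0]}' >/dev/null; python3 tip.py
python3 -m pendant '{"gripper":[0.9,0.9,0.9],"xyz":[[0,0,0],[0,0,0],[0,0,0]],"turn":[0,0,0]}' >/dev/null; python3 tip.py
```

```text
grip lat 0.6322 (want .6211) slotx -0.1415 z-plate 0.0010
tip lat 0.6286 (want .6211) slotx -0.0043 z-plate -0.0071
yaw 109.6831547134536 pitch up -0.058669537128859875 ztilt if rel level 0.06870390657286118 tool tilt 0.1153666119656176 0.03826354471824134 F [ 1.3 -7.1  1.4] t 41.6333
grip lat 0.6324 (want .6211) slotx -0.1413 z-plate 0.0010
tip lat 0.6288 (want .6211) slotx -0.0041 z-plate -0.0070
yaw 109.66524364043954 pitch up -0.0586976321570981 ztilt if rel level 0.06843030374709766 tool tilt 0.11539563674501263 0.0388393341919675 F [-0.3 -2.1  0.4] t 41.8833
```

```bash
python3 - <<'E'
from h import *
p,im=shot("scene","s26"); crop(im,240,110,110,90,7,"pics/s26c.png")
p,im=shot("wrist","w26")
m=im.astype(float); m=m[:,:,2]-m[:,:,0]
col=m[150:260,250:272].mean(1);k=np.argmax(col>25);print(150+k-1+(25-col[k-1])/(col[k]-col[k-1]))
o=arm.observe();print(o["position"],o["force"],o["width"],np.abs(o["joint_velocities"]).max())
E
```

```text
178.55686274509804
[0.66305944 0.01022769 0.07046739] [-0.88663488 -1.43868514  0.12376228] 0.24874336713083997 0.001745963668676059
```

View pics/s26c.png

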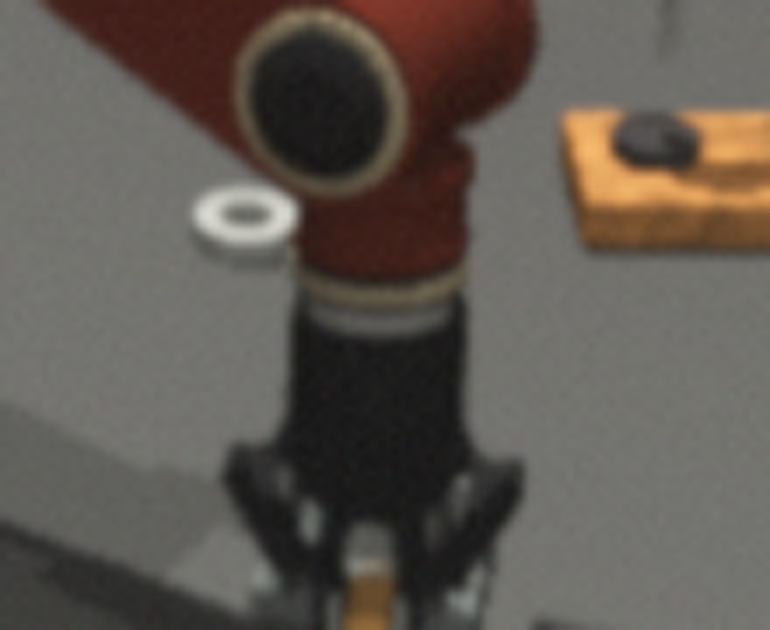

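```bash
python3 -c "from bench import arm;print(arm.finish_job())"
```

```text
the job is handed in; nothing more can be done
None
```

I pulled the dust cap up to its stop, picked up the flat feeler blade by its handle and slid it between the plates. I handed in at about 42 s, still gripping the handle. No verdict is reported, so what follows is my own last readings.

**Cap:** On the first release the cap slipped back to about 30 mm, so I gripped it again, pulled it to the stop and let go while still pulling up. The scene camera then put it at about 33 mm, at the same height as when it was against its stop. At the end the gripper hid the cap from view, so I could not check it again.

**Blade position (from the arm's pose):**

| Check | Last estimate | Allowed |
|---|---|---|
| Tip along the plates | 4 mm short of half-way | ±20 mm |
| Tip off the centre line | about 8 mm | ±15 mm |
| Direction | about 0.03 rad off | 0.12 rad |
| Roll | about 0.04 rad | 0.12 rad |
| Pitch | near level | 0.12 rad |

**Disagreement on tip height:** Computed from how I first gripped it, the tip comes out 7 mm below the plate, which is impossible. The wrist pictures show the handle pivoted slightly in the pads, which explains it. The pitch and the blade lying on the plate are therefore inferred, not measured.

**Upper plate:** I did not see it lift. I inferred it from about 7 N of drag while pushing, within the 2 to 8 N expected. The grip stayed at the handle's width and the arm was still.

**Other things on the plate:** I saw no sign of contact in the pictures or forces, but I did not measure their final positions.

**Tool tilt:** The tool drifted out of vertical during moves and I spent roughly 18 s correcting it. That included turning the gripper half round before the grasp and easing it sideways against the blade after insertion.

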